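# Sort hose clamps by colour and clip in the sample jar

## Robot

A 6-joint arm with a two-finger parallel gripper is mounted at the origin on the work surface. World frame = base frame: x ahead of the robot, y to its left, z up, the work surface at z = 0. Lengths are in mm, angles in rad, forces in N, time in s.
With the tool pointing down it reaches from about 350 to 975 mm from the base axis. Payload 7.1 kg.
Tool frame: the origin (TCP) lies on the front face of the gripper's body, between the roots of the fingers; the fingertips stand 80 mm ahead of it and the grasp point (between the pads) lies 61 mm ahead of it (ctrl.tcp_to_grasp is the distance from the TCP to the grasp point, in mm); z points along the fingers, y is the direction in which the jaws open and shut (so a half turn about z gives the same grasp; the last joint's range is limited). The gripper opens to 88 mm and grips with 3 to 60 N. Pads are 20 mm wide; open, the fingers measure 115 mm over their backs; the gripper's body (75 mm by 178 mm) begins 61 mm behind the grasp point.
Start: joints at [-1.172, 0.423, 1.63, -0, 1.089, -0.019], TCP at [253.61, -571.216, 302.675] pointing down, gripper open.
Joint ranges: [-3, 3], [-0.9, 2.11], [0.09, 2.58], [-1.31, 4.45], [0.11, 2.69], [-2.54, 2.54]. Speed limits (rad/s): [2.39, 2.39, 3.01, 3.14, 3.14, 3.14].

## Interface

Orientations are given as a rotation vector (axis times angle).
In Python, from workcell import telemetry, get_image, ctrl gives the robot as it stands.
- The arm moves only by the tool send_rows, never from a script. Its argument "rows" is a list of rows, each a list of 5 numbers: the shift along the tool's x, y, z in m, then the turn about the tool's z in rad, then the opening, from -1 (shut) to 1 (fully open). A call has 1 to 5 rows; each row shifts and turns the commanded pose from where the row before left it, along the tool's axes as they then stand; what a row does not reach is not made up. A row lasts 1/10 s, in which the tool goes at most 50 mm and 8.59 degrees, less where a joint would pass 70% of its speed; a pose out of reach is approached as far as the arm can. A call with a gripper value outside its range is refused whole. The fingers move at their own pace and stop on an object; the grip force is fixed at half the most. Time passes only in rows, so rows that do not move let the fingers close. It gives the time, the measured TCP pose, the force and the opening at its end, in the units of the state.
- telemetry.get_obs(): the state, without advancing time (a new reading comes with each control period).
- get_image(name): name is "side" or "top" or "wrist"; returns a dict with "color" (400x640x3 uint8, blue, green, red), "z_map" (400x640 float32, mm along the optical axis (not along the pixel's ray), 0 where there is no reading), "camera_matrix" (3x3 intrinsics, pixels), "rvec" (rotation vector, rad) and "tvec" (3), from world to camera coordinates, as OpenCV has them. Camera axes: x right, y down, z forward; pixel columns grow to the right and rows downward; lengths in mm; the calibration is good to about 2 mm. A picture is of the moment at which its call begins.
- ctrl.close_job(): hands the job in, once; it reports no verdict.
The state is a dict: "t": time; "qpos": joint angles; "qvel": joint speeds; "joint_torque": joint torques, N m; "ee_pos": TCP position; "orientation": TCP orientation; "ft_force": force on the tool from outside, world axes, zero at the start; "moment": the same for the moment, N m; "width": finger opening in mm.
Only numpy, scipy, OpenCV 4.12 (cv2) and the standard library are available. Lean on these libraries where they do the work, as an engineer would, in place of code of your own. Each camera call takes 0.05 s, during which the arm holds its last target.

## Task

Clear the bench after the sampling run: lay both red hose clamps in the red tray and both blue ones in the blue tray, each lying on its base on the tray floor beside its fellow. Press the amber sample jar upright down into the sprung jar clip until it clicks home on the plate, without dropping or slamming it in, and leave the wash bottle and the pressure gauge where they are.

Things in the scene. Friction and masses are not known exactly. Their poses are not given: they have to be found in the camera images.
- red_clamp_1: red plastic hose clamp lying on its base, 84 mm long (its x), 36 mm high; two jaws at the +x end, finger lever at the -x end. The grip is the block at its middle: 30 mm long (x), 22 mm wide (y), 34 mm high. Origin: centre of the underside; z up. About 60 g. Identical to the other red clamp.
- red_clamp_2: red plastic hose clamp lying on its base, 84 mm long (its x), 36 mm high; two jaws at the +x end, finger lever at the -x end. The grip is the block at its middle: 30 mm long (x), 22 mm wide (y), 34 mm high. Origin: centre of the underside; z up. About 60 g. Identical to the other red clamp.
- blue_clamp_1: blue plastic hose clamp lying on its base, 84 mm long (its x), 36 mm high; two jaws at the +x end, finger lever at the -x end. The grip is the block at its middle: 30 mm long (x), 22 mm wide (y), 34 mm high. Origin: centre of the underside; z up. About 60 g. Identical to the other blue clamp.
- blue_clamp_2: blue plastic hose clamp lying on its base, 84 mm long (its x), 36 mm high; two jaws at the +x end, finger lever at the -x end. The grip is the block at its middle: 30 mm long (x), 22 mm wide (y), 34 mm high. Origin: centre of the underside; z up. About 60 g. Identical to the other blue clamp.
- sample_jar: Closed amber glass jar with a ribbed white cap, upright and round: 34 mm diameter, 66 mm high (cap from 46 mm up, same diameter), with a tapered foot and a 2.5 mm deep groove round it at 8 to 20 mm height. Origin: centre of the underside; z up. About 100 g. Can be gripped anywhere from 40 to 60 mm above its underside.
- red_tray: Shallow open wooden tray, walls painted red, bare pale wood floor, fixed to the bench: 140 mm (its x) by 180 mm (its y) outside, 35 mm high, walls and floor 6 mm thick. Origin: centre of the underside, so the inner floor is 6 mm above it; z up. Big enough for two clamps side by side, both lying along the tray's x.
- blue_tray: Shallow open wooden tray, walls painted blue, bare pale wood floor, fixed to the bench: 140 mm (its x) by 180 mm (its y) outside, 35 mm high, walls and floor 6 mm thick. Origin: centre of the underside, so the inner floor is 6 mm above it; z up. Big enough for two clamps side by side, both lying along the tray's x.
- jar_clip: Fixed aluminium clip, base 74 (x) by 116 (y) by 6 mm, yellow spot at its centre. Either side of it in y a sprung steel bar along x, 12 mm thick, top at 26 mm, 30 mm apart; end blocks 26 mm high at y +-51, walls 20 mm high at x +-29. Jar goes straight down: about 8 N pushes its foot past the bars, they click into its groove, it stands on the base. Origin: centre of underside; z up.
- wash_bottle: Bystander: white wash bottle with a blue cap, 60 mm diameter, 140 mm high, upright. Origin: centre of the underside. Leave it.
- pressure_gauge: Bystander: round black pressure gauge lying face up, 64 mm diameter, 28 mm high, brass stem. Origin: centre of the underside. Leave it.

How it is judged:
By the outcome, as a careful person would: the job done as asked, in the order asked, and still so for the second after the job is handed in, with the robot touching nothing.
It also fails if it takes over 134 s, if anything falls off the work surface, if the arm or the gripper's body presses on something with over 40 N, if the wrist force passes 120 N, or if a joint passes its speed limit or range.

## Working session

There is one attempt and no reset: what is moved stays moved. The work goes in short steps, Python scripts to look and compute and a tool call to move; the robot and the scene stay as the last step left them, time stands still between calls to the robot, and variables do not carry over. Pictures are saved under pics/ and viewed, and the job is handed in when it is done.

Besides the shell and the picture viewer there is one more tool, called by a JSON object that holds its "name" and its "arguments", one argument or row to a line. send_rows: Moves the arm, as the interface text tells. Its arguments: {"type":"object","properties":{"rows":{"type":"array"}},"required":["rows"]}

```bash
ls; mkdir -p pics
python3 - <<'E'
from workcell import telemetry,get_image,ctrl
import cv2
print(telemetry.get_obs())
for n in("side","top","wrist"):
    d=get_image(n);cv2.imwrite(f"pics/{n}0.png",d["color"]);print(n,d["camera_matrix"].tolist(),d["rvec"],d["tvec"],(d["z_map"]>0).mean())
E
```

```text
pics
{'t': 0.0, 'qpos': array([-1.17200139e+00,  4.23854127e-01,  1.63066947e+00, -4.77107712e-05,
        1.08860413e+00, -1.89768765e-02]), 'qvel': array([ 0.00233109, -0.00114044, -0.00080377,  0.00054507,  0.00134196,
       -0.0003152 ]), 'joint_torque': array([ 5.13080304e-04, -5.44627690e+01, -2.73668665e+01,  6.42806618e-02,
        2.27815151e-02, -1.07779017e-04]), 'ee_pos': array([ 253.44003448, -570.84101386,  301.90137456]), 'orientation': array([-3.07182828e+00, -6.51195614e-01,  5.20109816e-04]), 'ft_force': array([-0.56918561,  0.33624269,  0.97972605]), 'moment': array([-0.0480176 , -0.04849332,  0.0465869 ]), 'width': 87.6777343165661}
side [[449.62685460071737, 0.0, 308.9955602206716], [0.0, 449.62685460071737, 198.2475323425551], [0.0, 0.0, 1.0]] [ 0.33121286 -2.65196924  1.38802494] [ 476.2790112   105.75672702 1354.21396392] 0.9959375
top [[468.02615109296096, 0.0, 322.266731853391], [0.0, 468.02615109296096, 195.56745858837328], [0.0, 0.0, 1.0]] [ 2.17931934 -2.20916825  0.06903389] [  28.86757051  508.29063666 1726.50139806] 0.9960234375
wrist [[308.11300559770416, 0.0, 312.08396442769845], [0.0, 308.11300559770416, 201.48775512316158], [0.0, 0.0, 1.0]] [-2.42202393  1.57548135  0.23234656] [-623.64239463  -33.88760408  390.97355264] 0.99608203125
```

View pics/side0.png

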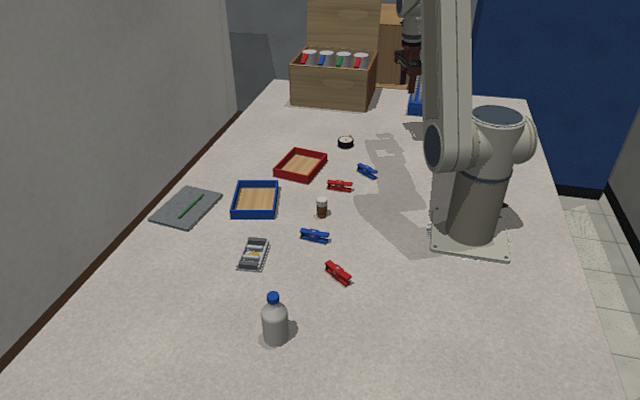

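View pics/top0.png

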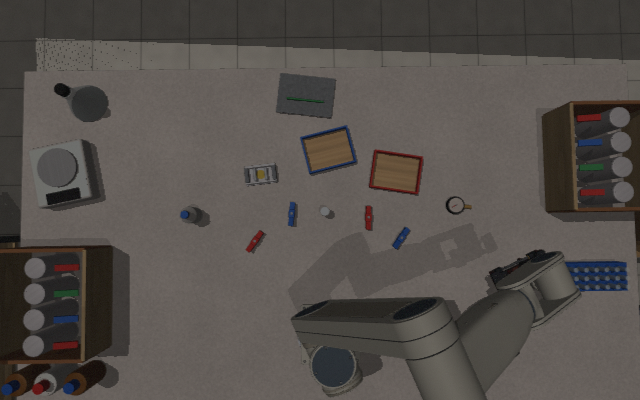

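View pics/wrist0.png

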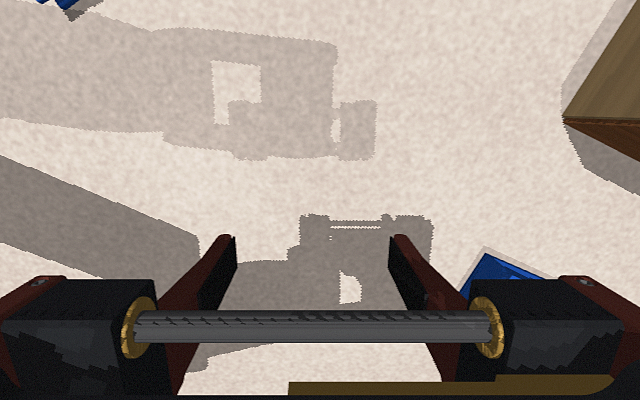

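The top view shows the red clamps at (368,217) and (256,241), the blue clamps at (292,214) and (401,238), and the jar at (325,212). The clip is at (261,174), with trays at (329,150) blue and (397,172) red. The bottle is at (190,214) and the gauge at (456,205). Next I'll measure coarse positions.

```bash
cat > h.py <<'E'
import numpy as np, cv2
from scipy.spatial.transform import Rotation as R
from workcell import telemetry,get_image,ctrl
def cam(d):
    Rm=cv2.Rodrigues(np.array(d["rvec"],float))[0]; t=np.array(d["tvec"],float).ravel()
    return np.array(d["camera_matrix"]),Rm,t
def ray(d,uv):
    K,Rm,t=cam(d); uv=np.atleast_2d(uv).astype(float)
    p=np.c_[uv,np.ones(len(uv))]@np.linalg.inv(K).T@Rm
    return -Rm.T@t,p
def plane(d,uv,z):
    c,p=ray(d,uv); return c+p*((z-c[2])/p[:,2])[:,None]
def proj(d,P):
    return cv2.projectPoints(np.atleast_2d(P).astype(float),np.array(d["rvec"],float),np.array(d["tvec"],float),np.array(d["camera_matrix"]),None)[0][:,0]
def tri(d1,u1,d2,u2):
    c1,p1=ray(d1,u1);c2,p2=ray(d2,u2);p1=p1[0]/np.linalg.norm(p1);p2=p2[0]/np.linalg.norm(p2)
    s=np.linalg.lstsq(np.c_[p1,-p2],c2-c1,rcond=None)[0]
    a=c1+s[0]*p1;b=c2+s[1]*p2
    return (a+b)/2,np.linalg.norm(a-b)
def mask(d,col):
    h=cv2.cvtColor(d["color"],cv2.COLOR_BGR2HSV);H,S,V=cv2.split(h)
    if col=="red": m=((H<8)|(H>172))&(S>150)&(V>50)
    if col=="blue": m=(H>100)&(H<128)&(S>140)&(V>40)
    if col=="wood": m=(H>8)&(H<25)&(S>60)&(V>110)
    if col=="yellow": m=(H>18)&(H<35)&(S>120)&(V>90)
    return m.astype(np.uint8)*255
def blobs(m,mina=15):
    n,l,s,c=cv2.connectedComponentsWithStats(m)
    return [(c[i].round(1),int(s[i,4]),l==i) for i in range(1,n) if s[i,4]>=mina]
def pts(d,m):
    v,u=np.nonzero(m&(d["z_map"]>0)); z=d["z_map"][v,u]
    K,Rm,t=cam(d); p=(np.c_[u,v,np.ones(len(u))]@np.linalg.inv(K).T)*z[:,None]
    return (p-t)@Rm
def snap(n,name):
    d=get_image(n);cv2.imwrite(f"pics/{name}.png",d["color"]);return d
E
python3 - <<'E'
from h import *
for n in("top","side"):
    d=get_image(n)
    for c in("red","blue","wood","yellow"):
        for b,a,m in blobs(mask(d,c)):
            P=pts(d,m)
            md=np.median(P,0)
            if abs(md[1])<600 and 200<md[0]<1000:
                r=cv2.minAreaRect(P[:,:2].astype(np.float32))
                print(n,c,b,a,md.round(0),np.round(r[0]),np.round(r[1]),round(r[2]),P[:,2].max().round())
d=get_image("top");print("jar",plane(d,[325,212],66),"clip",plane(d,[261,174],6))
o=telemetry.get_obs();print(R.from_rotvec(o["orientation"]).as_matrix().round(3))
E
```

```text
top red [396.3 172. ] 351 [ 590. -255.   33.] [ 594. -251.] [180. 141.] 81 46.0
top red [368.1 217.4] 117 [ 423. -145.   33.] [ 425. -146.] [20. 85.] 86 43.0
top red [254.1 240.9] 108 [345. 274.  33.] [345. 274.] [19. 86.] 53 42.0
top blue [332.1 148.8] 241 [687. -25.  34.] [680.  -1.] [140. 178.] 14 51.0
top blue [291.2 213.2] 98 [445. 137.  33.] [443. 137.] [19. 84.] 84 45.0
top blue [184.1 214.1] 44 [444. 499. 141.] [444. 498.] [23. 21.] 89 146.0
top blue [400.5 237.7] 116 [ 348. -261.   31.] [ 349. -264.] [21. 84.] 54 44.0
top yellow [260.4 174. ] 48 [593. 253.   6.] [593. 252.] [30. 20.] 1 16.0
side red [299.7 165.5] 784 [ 588. -226.   22.] [ 590. -250.] [195. 142.] 81 39.0
side red [339.3 185.3] 166 [ 420. -138.   24.] [ 427. -151.] [71. 78.] 34 36.0
side red [337.9 273. ] 283 [337. 286.  29.] [335. 268.] [49. 84.] 53 38.0
side blue [366.4 170.5] 140 [ 343. -255.   24.] [ 349. -269.] [54. 90.] 22 36.0
side blue [253.7 200.6] 815 [675.  62.  23.] [677.   1.] [138. 191.] 13 38.0
side blue [314.1 235.2] 252 [436. 145.  26.] [440. 141.] [26. 84.] 81 37.0
side blue [272.6 297.2] 129 [440. 506. 139.] [441. 503.] [28. 25.] 57 142.0
side wood [300.8 164.2] 481 [ 595. -272.    6.] [ 588. -262.] [155. 131.] 78 37.0
side wood [255.5 198.6] 755 [683. -16.   6.] [684. -20.] [116. 137.] 14 12.0
side wood [253.7 253.3] 30 [591. 245.   6.] [592. 244.] [29. 13.] 7 8.0
side yellow [253.9 253. ] 21 [591. 244.   6.] [592. 243.] [26. 10.] 16 8.0
jar [[446.2185816   13.18647751  66.        ]] clip [[593.1725012  250.32907364   6.        ]]
[[ 0.914  0.406 -0.   ]
 [ 0.406 -0.914  0.001]
 [-0.    -0.001 -1.   ]]
```

```bash
cat >> h.py <<'E'
def state():
    o=telemetry.get_obs();M=R.from_rotvec(o["orientation"]).as_matrix()
    return np.array(o["ee_pos"]),np.degrees(np.arctan2(M[1,0],M[0,0])),o
def plan(x,y,z,ang,grip,step=40,rot=8.0):
    p,a,o=state(); D=np.array([x,y,z])-p; da=(ang-a+180)%360-180
    n=max(1,int(np.ceil(max(np.linalg.norm(D)/step,abs(da)/rot))))
    print("t",round(o["t"],1),"at",p.round(1),round(a,2),"q6",round(o["qpos"][5],2),"w",round(o["width"],1),"n",n)
    for i in range(n):
        t=np.radians(a+da*i/n); d=D/n
        print([round(v,4) for v in ((np.cos(t)*d[0]+np.sin(t)*d[1])/1000,(np.sin(t)*d[0]-np.cos(t)*d[1])/1000,-d[2]/1000,-np.radians(da/n))]+[grip])
E
python3 -c "
from h import *
plan(424,-146,230,-4,1,45)"
```

```text
t 0.3 at [ 253.6 -571.1  302.4] 23.94 q6 -0.02 w 88.0 n 11
[np.float64(0.0298), np.float64(-0.029), np.float64(0.0066), np.float64(0.0443), 1]
[np.float64(0.0285), np.float64(-0.0303), np.float64(0.0066), np.float64(0.0443), 1]
[np.float64(0.0272), np.float64(-0.0316), np.float64(0.0066), np.float64(0.0443), 1]
[np.float64(0.0257), np.float64(-0.0327), np.float64(0.0066), np.float64(0.0443), 1]
[np.float64(0.0243), np.float64(-0.0338), np.float64(0.0066), np.float64(0.0443), 1]
[np.float64(0.0227), np.float64(-0.0349), np.float64(0.0066), np.float64(0.0443), 1]
[np.float64(0.0212), np.float64(-0.0359), np.float64(0.0066), np.float64(0.0443), 1]
[np.float64(0.0196), np.float64(-0.0368), np.float64(0.0066), np.float64(0.0443), 1]
[np.float64(0.0179), np.float64(-0.0376), np.float64(0.0066), np.float64(0.0443), 1]
[np.float64(0.0162), np.float64(-0.0383), np.float64(0.0066), np.float64(0.0443), 1]
[np.float64(0.0145), np.float64(-0.039), np.float64(0.0066), np.float64(0.0443), 1]
```

{"name": "send_rows", "arguments": {
  "rows": [
    [0.03,-0.029,0.007,0.044,1],
    [0.028,-0.03,0.007,0.044,1],
    [0.027,-0.032,0.007,0.044,1],
    [0.026,-0.033,0.007,0.044,1],
    [0.024,-0.034,0.007,0.044,1]
  ]
}}

```text
t: 0.8
ee_pos: [330.7, -376.1, 267.5]
orientation: [3.126, 0.307, 0.0]
ft_force: [1.1, -0.1, -0.3]
width: 87.8
```

{"name": "send_rows", "arguments": {
  "rows": [
    [0.023,-0.035,0.006,0.044,1],
    [0.021,-0.036,0.007,0.044,1],
    [0.02,-0.037,0.006,0.044,1],
    [0.018,-0.038,0.007,0.044,1],
    [0.016,-0.038,0.006,0.044,1]
  ]
}}

```text
t: 1.3
ee_pos: [408.1, -182.0, 235.6]
orientation: [3.141, -0.038, 0.001]
ft_force: [-0.3, -0.3, -0.2]
width: 87.5
```

{"name": "send_rows", "arguments": {
  "rows": [
    [0.014,-0.039,0.007,0.044,1],
    [0,0,0,0,1],
    [0,0,0,0,1]
  ]
}}

```text
t: 1.6
ee_pos: [422.8, -144.3, 228.7]
orientation: [3.14, -0.099, -0.0]
ft_force: [0.9, 0.3, -0.2]
width: 87.7
```

Run:
```python
from h import *
d=snap("wrist","w1");print("cam",ray(d,[0,0])[0].round(1))
p,a,o=state();print(p.round(1),a,o["t"],o["ft_force"].round(1))
for c in("red","blue"):
  for b,ar,m in blobs(mask(d,c),100):
    P=pts(d,m);print(c,b,ar,np.median(P,0).round(1),P.max(0).round(),P.min(0).round())
```

```text
cam [ 501.7 -148.6  310.1]
[ 422.7 -145.1  228.8] -3.7056920248275946 1.65 [ 0.6 -1.   0. ]
red [451.9  54.6] 5239 [ 533.7 -291.9   33.2] [ 587. -152.   37.] [ 510. -339.   -1.]
red [314.3 191. ] 1744 [ 431.2 -146.    32. ] [ 469. -135.   36.] [ 369. -157.   -1.]
blue [65.   7.3] 1218 [595.3  52.3  17.9] [604.  71.  37.] [590.  14.  -1.]
blue [ 25.1 190.9] 3581 [444.5 130.9  28.7] [487. 149.  36.] [399. 123.   1.]
blue [443.4 241.4] 1461 [ 366.3 -273.2   29.8] [ 431. -197.  189.] [ 336. -296.    0.]
```

View pics/w1.png

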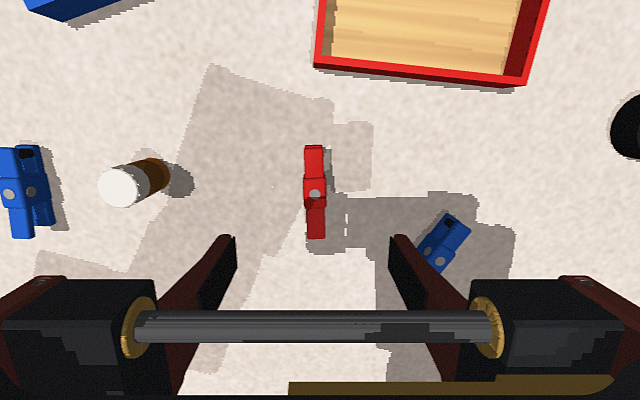

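The wrist view shows red_clamp_1 at (314,192) lying straight along the tool x, the jar cap at (118,188), and blue clamps at the left and lower right. I'll refine the clamp's position.

```bash
cat >> h.py <<'E'
def clamp(d,c,near,rad=70,mina=100):
    for b,ar,m in blobs(mask(d,c),mina):
        P=pts(d,m)
        P=P[(P[:,2]>3)&(P[:,2]<50)]
        if len(P)<10 or np.hypot(*(np.median(P,0)[:2]-near))>rad: continue
        r=cv2.minAreaRect(P[:,:2].astype(np.float32)); 
        T=P[P[:,2]>np.percentile(P[:,2],90)-4]; rt=cv2.minAreaRect(T[:,:2].astype(np.float32))
        f=lambda r:(np.round(r[0],1),np.round(r[1],1),round((r[2]+(90 if r[1][1]>r[1][0] else 0)),1))
        print(c,b,ar,"all",f(r),"top",f(rt),"ztop",np.percentile(P[:,2],[50,90,97]).round(1))
        return b
E
python3 - <<'E'
from h import *
d=get_image("wrist");t=get_image("top");s=get_image("side")
n=[424,-146]
b=clamp(d,"red",n);bt=clamp(t,"red",n,mina=15);bs=clamp(s,"red",n,mina=15)
print(tri(d,b,t,bt),tri(d,b,s,bs),plane(d,[315,194],34))
# wrist vs top for spots of jar cap
E
```

```text
red [313.4 190.9] 1737 all (array([ 424.8, -145.4]), array([20.7, 87.2]), 176.9) top (array([ 424.7, -145.5]), array([20.6, 86.9]), 176.9) ztop [32.  33.9 34.5]
red [339.4 185.3] 170 all (array([ 421.9, -142. ]), array([28.8, 82.3]), 176.3) top (array([ 421.8, -142.7]), array([25.2, 82.1]), 178.2) ztop [24.7 32.5 34.5]Traceback (most recent call last):
  File "<stdin>", line 5, in <module>
  File "h.py", line 16, in tri
    c1,p1=ray(d1,u1);c2,p2=ray(d2,u2);p1=p1[0]/np.linalg.norm(p1);p2=p2[0]/np.linalg.norm(p2)
                           ~~~^^^^^^^
  File "h.py", line 9, in ray
    p=np.c_[uv,np.ones(len(uv))]@np.linalg.inv(K).T@Rm
      ~~~~~~~~~~~~~~~~~~~~~~~~~~^~~~~~~~~~~~~~~~~~~
ValueError: matmul: Input operand 1 has a mismatch in its core dimension 0, with gufunc signature (n?,k),(k,m?)->(n?,m?) (size 3 is different from 2)
```

Run:
```python
from h import *
d=get_image("wrist");s=get_image("side")
print(tri(d,[313.4,190.9],s,[339.4,185.3]),plane(d,[315,194],34))
plan(424.5,-145.5,85,-3.1,1,30)
```

```text
(array([ 422.98141589, -147.12764262,   15.30104375]), np.float64(2.0802615352574017)) [[ 425.81696116 -148.32625172   34.        ]]
t 1.9 at [ 422.3 -146.   228.9] -3.9 q6 1.28 w 87.6 n 5
[np.float64(0.0004), np.float64(-0.0001), np.float64(0.0288), np.float64(-0.0028), 1]
[np.float64(0.0004), np.float64(-0.0001), np.float64(0.0288), np.float64(-0.0028), 1]
[np.float64(0.0004), np.float64(-0.0001), np.float64(0.0288), np.float64(-0.0028), 1]
[np.float64(0.0004), np.float64(-0.0001), np.float64(0.0288), np.float64(-0.0028), 1]
[np.float64(0.0004), np.float64(-0.0001), np.float64(0.0288), np.float64(-0.0028), 1]
```

{"name": "send_rows", "arguments": {
  "rows": [
    [0.001,0,0.03,-0.01,1],
    [0.001,0,0.03,0,1],
    [0,0,0.03,0,1],
    [0,0,0.03,0,1],
    [0,0,0.015,0,1]
  ]
}}

```text
t: 2.4
ee_pos: [423.6, -145.5, 91.8]
orientation: [-3.14, 0.091, 0.004]
ft_force: [1.6, -0.1, -0.3]
width: 87.5
```

{"name": "send_rows", "arguments": {
  "rows": [
    [0,0,0.006,0,1],
    [0,0,0.002,0,1],
    [0,0,0,0,-1],
    [0,0,0,0,-1],
    [0,0,0,0,-1]
  ]
}}

```text
t: 2.9
ee_pos: [425.1, -145.2, 86.5]
orientation: [3.14, -0.088, 0.003]
ft_force: [-0.5, -0.4, -0.5]
width: 67.1
```

{"name": "send_rows", "arguments": {
  "rows": [
    [0,0,0,0,-1],
    [0,0,0,0,-1],
    [0,0,0,0,-1]
  ]
}}

```text
t: 3.2
ee_pos: [424.7, -145.0, 85.9]
orientation: [3.14, -0.088, 0.001]
ft_force: [0.4, 0.3, -0.2]
width: 43.4
```

{"name": "send_rows", "arguments": {
  "rows": [
    [0,0,0,0,-1],
    [0,0,0,0,-1],
    [0,0,0,0,-1],
    [0,0,0,0,-1],
    [0,0,0,0,-1]
  ]
}}

```text
t: 3.7
ee_pos: [424.6, -145.0, 85.7]
orientation: [-3.14, 0.088, 0.0]
ft_force: [-0.6, -0.4, 0.6]
width: 22.0
```

{"name": "send_rows", "arguments": {
  "rows": [
    [0,0,-0.01,0,-1],
    [0,0,-0.03,0,-1],
    [0,0,-0.04,0,-1],
    [0,0,-0.02,0,-1],
    [0,0,0,0,-1]
  ]
}}

```text
t: 4.2
ee_pos: [426.0, -145.5, 188.7]
orientation: [3.138, -0.088, 0.009]
ft_force: [-0.5, -0.1, -1.5]
width: 21.6
```

Run:
```python
from h import *
p,a,o=state();print(p.round(1),a,o["t"],o["ft_force"].round(1),o["width"])
for n in("top","side","wrist"):
    d=snap(n,n+"2")
    for c in("red","blue"):
      m=mask(d,c); m=cv2.morphologyEx(m,cv2.MORPH_CLOSE,np.ones((3,3),np.uint8)) if n!="wrist" else m
      for b,ar,mm in blobs(m,150):
        P=pts(d,mm);q=np.median(P,0)
        if 450<q[0]<800 and abs(q[1])<400:
          for lo,hi in ((28,45),):
            T=P[(P[:,2]>lo)&(P[:,2]<hi)]
            if len(T)>50:
              r=cv2.minAreaRect(T[:,:2].astype(np.float32)); print(n,c,b,ar,np.round(r[0],1),np.round(r[1],1),round(r[2],1))
```

```text
[ 426.  -145.5  188.7] -3.219532297123826 4.2 [-0.5 -0.1 -1.5] 21.5892661250909
top red [396.5 172.4] 348 [ 594.1 -251. ] [179.3 139.9] 80.5
top blue [331.5 148.6] 236 [680.1  -0.8] [140.2 177.2] 13.6
side red [302.4 164.9] 862 [ 590.7 -248.2] [189.1 140.9] 80.3
side blue [253.8 200.6] 815 [6.774e+02 5.000e-01] [138. 191.] 13.7
wrist red [476.1  54.1] 7161 [ 550.7 -245.1] [180.4  54.6] 80.7
```

View pics/wrist2.png

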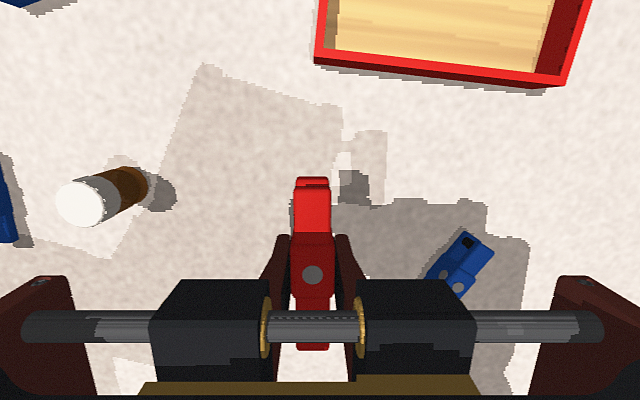

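View pics/top2.png

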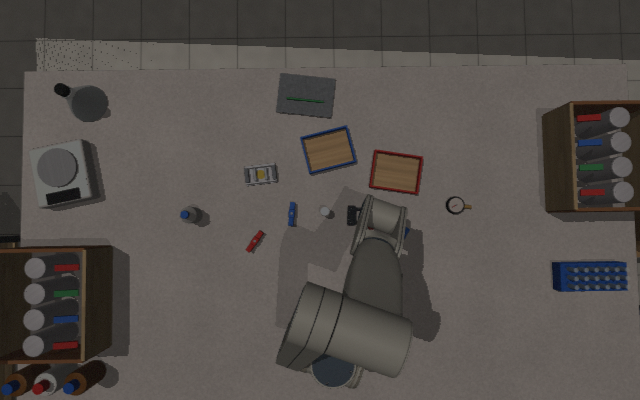

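The wrist view shows the clamp held squarely in the fingers, with its rivet at (313,275). The red tray centre comes out at about (592.5,-251), angle -9.3°.

```bash
cat >> h.py <<'E'
def plan2(x,y,z,ang,step=40):
    "turn first, then one straight line: prints turn total and translation total in the turned tool frame"
    p,a,o=state(); D=np.array([x,y,z])-p; da=(ang-a+180)%360-180; t=np.radians(ang)
    n=int(np.ceil(np.linalg.norm(D[:2])/step))
    v=np.array([np.cos(t)*D[0]+np.sin(t)*D[1],np.sin(t)*D[0]-np.cos(t)*D[1],-D[2]])
    print("t",round(o["t"],1),"at",p.round(1),"ang",round(a,2),"q6",round(o["qpos"][5],2),"w",round(o["width"],1),"| turn",round(-np.radians(da),3),"move mm",v.round(1),"n",n,"per row",(v/max(n,1)).round(1))
E
python3 -c "
from h import *
plan2(598.7,-213.5,189,-9.3)"
```

```text
t 4.3 at [ 424.1 -144.8  185.4] ang -3.22 q6 1.27 w 22.0 | turn 0.106 move mm [183.4  39.5  -3.6] n 5 per row [36.7  7.9 -0.7]
```

{"name": "send_rows", "arguments": {
  "rows": [
    [0,0,0,0.106,-1],
    [0.037,0.008,-0.001,0,-1],
    [0.037,0.008,-0.001,0,-1],
    [0.037,0.008,-0.001,0,-1],
    [0.037,0.008,0,0,-1]
  ]
}}

```text
t: 4.85
ee_pos: [566.0, -200.7, 186.8]
orientation: [-3.13, 0.254, 0.005]
ft_force: [0.8, -0.3, -0.8]
width: 22.1
```

{"name": "send_rows", "arguments": {
  "rows": [
    [0.035,0.008,0,0,-1],
    [0,0,0,0,-1],
    [0,0,0,0,-1]
  ]
}}

```text
t: 5.15
ee_pos: [597.8, -213.7, 186.4]
orientation: [-3.13, 0.254, 0.006]
ft_force: [-0.1, 0.5, -0.4]
width: 21.9
```

```bash
python3 -c "
from h import *
plan2(598.7,-213.5,92.5,-9.3)"
```

```text
t 5.2 at [ 597.8 -213.7  186.4] ang -9.3 q6 1.37 w 21.9 | turn 0.0 move mm [ 0.8 -0.4 93.9] n 1 per row [ 0.8 -0.4 93.9]
```

{"name": "send_rows", "arguments": {
  "rows": [
    [0.001,0,0.03,0,-1],
    [0,0,0.03,0,-1],
    [0,0,0.02,0,-1],
    [0,0,0.01,0,-1],
    [0,0,0.003,0,-1]
  ]
}}

```text
t: 5.65
ee_pos: [598.0, -213.5, 94.1]
orientation: [-3.13, 0.254, 0.006]
ft_force: [0.8, 0.8, 0.7]
width: 21.9
```

{"name": "send_rows", "arguments": {
  "rows": [
    [0,0,0.001,0,-1],
    [0,0,0,0,-1]
  ]
}}

```text
t: 5.85
ee_pos: [600.0, -214.3, 95.5]
orientation: [3.131, -0.254, 0.002]
ft_force: [-0.2, -0.6, -0.1]
width: 22.2
```

{"name": "send_rows", "arguments": {
  "rows": [
    [0,0,0,0,-1],
    [0,0,0,0,-1]
  ]
}}

```text
t: 6.05
ee_pos: [600.1, -214.3, 95.6]
orientation: [3.131, -0.254, 0.002]
ft_force: [-0.3, 0.2, 0.3]
width: 21.7
```

{"name": "send_rows", "arguments": {
  "rows": [
    [0,0,0,0,-1]
  ]
}}

```text
t: 6.15
ee_pos: [600.0, -214.3, 95.3]
orientation: [3.131, -0.255, 0.001]
ft_force: [0.8, 0.4, -1.0]
width: 21.7
```

{"name": "send_rows", "arguments": {
  "rows": [
    [0,0,0.002,0,-1],
    [0,0,0.001,0,-1],
    [0,0,0,0,-1],
    [0,0,0,0,-1]
  ]
}}

```text
t: 6.55
ee_pos: [599.8, -214.2, 91.7]
orientation: [3.131, -0.254, 0.0]
ft_force: [-0.8, 0.3, 0.7]
width: 21.7
```

Now at the same height above the floor as at the pick. I'll open to about 44 mm and retreat.

{"name": "send_rows", "arguments": {
  "rows": [
    [0,0,0,0,0],
    [0,0,0,0,0],
    [0,0,0,0,0],
    [0,0,0,0,0],
    [0,0,0,0,0]
  ]
}}

```text
t: 7.05
ee_pos: [599.7, -214.2, 91.7]
orientation: [-3.131, 0.255, 0.0]
ft_force: [-0.2, 0.6, 0.1]
width: 43.9
```

{"name": "send_rows", "arguments": {
  "rows": [
    [0,0,-0.02,0,0],
    [0,0,-0.04,0,0],
    [0,0,-0.04,0,0],
    [0,0,-0.03,0,0],
    [0,0,0,0,0]
  ]
}}

```text
t: 7.55
ee_pos: [602.0, -215.0, 226.6]
orientation: [3.129, -0.254, 0.013]
ft_force: [-0.3, 0.6, 0.2]
width: 43.7
```

```bash
python3 -c "
from h import *
d=snap('wrist','w3')
clamp(d,'red',[599,-214],60)
plan2(345,274,230,143)"
```

```text
red [311.3 198.5] 1847 all (array([ 592.8, -211.9]), array([ 22.1, 102.5]), 170.0) top (array([ 600.1, -213.7]), array([21. , 86.2]), 170.0) ztop [38.  39.9 40.5]
t 7.6 at [ 600.8 -214.6  224.1] ang -9.29 q6 1.37 w 43.9 | turn -2.658 move mm [498.3 236.3  -5.9] n 14 per row [35.6 16.9 -0.4]
```

View pics/w3.png

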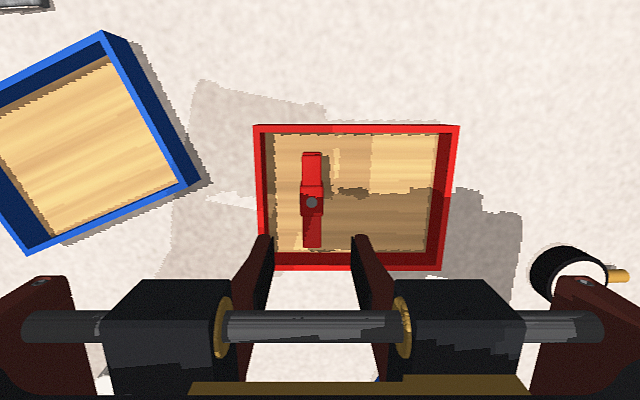

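The wrist view shows red_clamp_1 flat in the tray at (311,200), with room to its right. On to red_clamp_2.

```bash
sed -i 's/print(\[round(v,4)/print([round(float(v),3)/' h.py; python3 -c "
from h import *
d=get_image('wrist');print(plane(d,[[253,125],[460,125],[441,271]],35).round(1))
plan(345,274,220,143,0.2,45,8.4)"
```

```text
[[ 675.  -175.1   35. ]
 [ 646.4 -349.7   35. ]
 [ 508.9 -327.3   35. ]]
t 7.7 at [ 599.8 -214.2  222.2] -9.29 q6 1.37 w 44.1 n 19
[-0.017, -0.023, 0.0, -0.14, 0.2]
[-0.014, -0.025, 0.0, -0.14, 0.2]
[-0.01, -0.027, 0.0, -0.14, 0.2]
[-0.006, -0.028, 0.0, -0.14, 0.2]
[-0.002, -0.029, 0.0, -0.14, 0.2]
[0.002, -0.029, 0.0, -0.14, 0.2]
[0.006, -0.028, 0.0, -0.14, 0.2]
[0.01, -0.027, 0.0, -0.14, 0.2]
[0.013, -0.026, 0.0, -0.14, 0.2]
[0.017, -0.024, 0.0, -0.14, 0.2]
[0.02, -0.021, 0.0, -0.14, 0.2]
[0.023, -0.018, 0.0, -0.14, 0.2]
[0.025, -0.015, 0.0, -0.14, 0.2]
[0.027, -0.011, 0.0, -0.14, 0.2]
[0.028, -0.007, 0.0, -0.14, 0.2]
[0.029, -0.003, 0.0, -0.14, 0.2]
[0.029, 0.001, 0.0, -0.14, 0.2]
[0.029, 0.005, 0.0, -0.14, 0.2]
[0.028, 0.009, 0.0, -0.14, 0.2]
```

{"name": "send_rows", "arguments": {
  "rows": [
    [-0.017,-0.023,0,-0.14,0.3],
    [-0.014,-0.025,0,-0.14,0.3],
    [-0.01,-0.027,0,-0.14,0.3],
    [-0.006,-0.028,0,-0.14,0.3],
    [-0.002,-0.029,0,-0.14,0.3]
  ]
}}

```text
t: 8.15
ee_pos: [532.4, -85.3, 219.8]
orientation: [-3.025, -0.843, 0.005]
ft_force: [-0.4, 0.1, 0.6]
width: 57.3
```

{"name": "send_rows", "arguments": {
  "rows": [
    [0.002,-0.029,0,-0.14,0.3],
    [0.006,-0.028,0,-0.14,0.3],
    [0.01,-0.027,0,-0.14,0.3],
    [0.013,-0.026,0,-0.14,0.3],
    [0.017,-0.024,0,-0.14,0.3]
  ]
}}

```text
t: 8.65
ee_pos: [466.1, 43.4, 220.1]
orientation: [-2.552, -1.829, 0.004]
ft_force: [0.1, 0.4, -0.5]
width: 57.3
```

{"name": "send_rows", "arguments": {
  "rows": [
    [0.02,-0.021,0,-0.14,0.3],
    [0.023,-0.018,0,-0.14,0.3],
    [0.025,-0.015,0,-0.14,0.3],
    [0.027,-0.011,0,-0.14,0.3],
    [0.028,-0.007,0,-0.14,0.3]
  ]
}}

```text
t: 9.15
ee_pos: [399.5, 172.4, 220.2]
orientation: [-1.77, -2.593, 0.004]
ft_force: [0.4, 0.4, 0.3]
width: 57.1
```

{"name": "send_rows", "arguments": {
  "rows": [
    [0.029,-0.003,0,-0.14,0.3],
    [0.029,0.001,0,-0.14,0.3],
    [0.029,0.005,0,-0.14,0.3],
    [0.028,0.009,0,-0.14,0.3],
    [0,0,0,0,0.3]
  ]
}}

```text
t: 9.65
ee_pos: [346.0, 277.4, 220.3]
orientation: [-0.984, -2.982, 0.003]
ft_force: [0.3, 0.0, 0.1]
width: 57.4
```

```bash
python3 -c "
from h import *
d=snap('wrist','w4')
clamp(d,'red',[345,274],60)
plan2(345,274,86,143)"
```

```text
red [307.9 195. ] 1749 all (array([342.9, 275.1]), array([20.4, 86.8]), 143.6) top (array([342.6, 275.3]), array([20.4, 86. ]), 143.4) ztop [32.4 34.  34.5]
t 9.7 at [346.5 276.3 220.4] ang 143.22 q6 -0.28 w 57.7 | turn 0.004 move mm [ -0.2  -2.8 134.4] n 1 per row [ -0.2  -2.8 134.4]
```

View pics/w4.png

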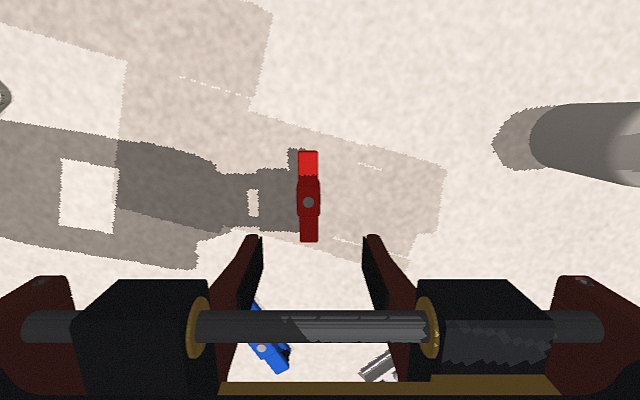

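The wrist view shows red_clamp_2 at (308,195), aligned with the tool and clear of its neighbours.

{"name": "send_rows", "arguments": {
  "rows": [
    [0.002,-0.003,0.04,-0.004,0.3],
    [0,0,0.04,0,0.3],
    [0,0,0.03,0,0.3],
    [0,0,0.015,0,0.3],
    [0,0,0.007,0,0.3]
  ]
}}

```text
t: 10.2
ee_pos: [343.6, 272.9, 87.5]
orientation: [-0.991, -2.978, 0.006]
ft_force: [0.4, 0.6, 0.3]
width: 57.0
```

{"name": "send_rows", "arguments": {
  "rows": [
    [0,0,0.002,0,0.3],
    [0,0,0,0,0.3],
    [0,0,0,0,0.3]
  ]
}}

```text
t: 10.5
ee_pos: [344.8, 274.8, 88.4]
orientation: [0.989, 2.981, 0.002]
ft_force: [1.2, -0.4, -0.4]
width: 57.1
```

{"name": "send_rows", "arguments": {
  "rows": [
    [0,0,0.002,0,0.3],
    [0,0,0,0,-1],
    [0,0,0,0,-1],
    [0,0,0,0,-1],
    [0,0,0,0,-1]
  ]
}}

```text
t: 11.0
ee_pos: [344.4, 274.8, 85.8]
orientation: [0.988, 2.982, 0.0]
ft_force: [-0.1, 0.1, -0.1]
width: 28.4
```

{"name": "send_rows", "arguments": {
  "rows": [
    [0,0,0,0,-1],
    [0,0,0,0,-1],
    [0,0,0,0,-1]
  ]
}}

```text
t: 11.3
ee_pos: [344.4, 274.7, 85.7]
orientation: [-0.988, -2.982, -0.0]
ft_force: [-0.5, -0.9, 1.7]
width: 21.5
```

{"name": "send_rows", "arguments": {
  "rows": [
    [0,0,-0.01,0,-1],
    [0,0,-0.03,0,-1],
    [0,0,-0.04,0,-1],
    [0,0,-0.03,0,-1],
    [0,0,-0.02,0,-1]
  ]
}}

```text
t: 11.8
ee_pos: [344.7, 275.0, 218.4]
orientation: [0.987, 2.981, 0.004]
ft_force: [0.7, -0.6, -0.2]
width: 21.8
```

```bash
python3 -c "
from h import *
d=snap('wrist','w5')
plan(585.8,-289,200,170.7,-1,45)"
```

```text
t 11.8 at [345.6 275.7 220.4] 143.34 q6 -0.28 w 21.8 n 14
[-0.038, -0.022, 0.001, -0.034, -1]
[-0.037, -0.023, 0.001, -0.034, -1]
[-0.036, -0.025, 0.001, -0.034, -1]
[-0.035, -0.026, 0.001, -0.034, -1]
[-0.034, -0.027, 0.001, -0.034, -1]
[-0.034, -0.028, 0.001, -0.034, -1]
[-0.033, -0.029, 0.001, -0.034, -1]
[-0.032, -0.03, 0.001, -0.034, -1]
[-0.03, -0.031, 0.001, -0.034, -1]
[-0.029, -0.033, 0.001, -0.034, -1]
[-0.028, -0.033, 0.001, -0.034, -1]
[-0.027, -0.034, 0.001, -0.034, -1]
[-0.026, -0.035, 0.001, -0.034, -1]
[-0.025, -0.036, 0.001, -0.034, -1]
```

View pics/w5.png

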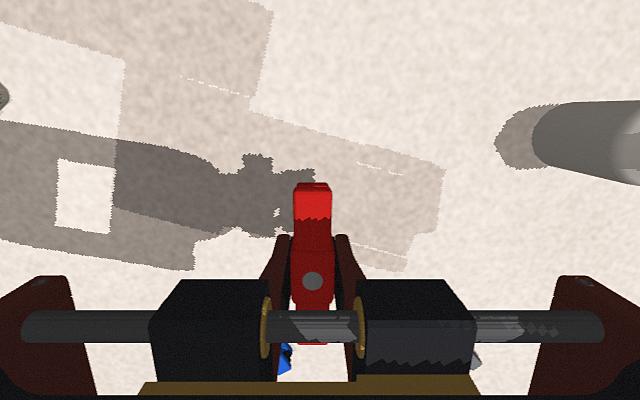

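The wrist view shows the clamp held squarely, with its rivet at (312,281). I'll carry it to the second slot.

{"name": "send_rows", "arguments": {
  "rows": [
    [-0.038,-0.022,0.001,-0.034,-1],
    [-0.037,-0.023,0.001,-0.034,-1],
    [-0.036,-0.025,0.001,-0.034,-1],
    [-0.035,-0.026,0.001,-0.034,-1],
    [-0.034,-0.027,0.001,-0.034,-1]
  ]
}}

```text
t: 12.35
ee_pos: [429.4, 71.9, 210.8]
orientation: [0.729, 3.056, 0.0]
ft_force: [1.3, -0.1, -0.0]
width: 21.6
```

{"name": "send_rows", "arguments": {
  "rows": [
    [-0.034,-0.028,0.001,-0.034,-1],
    [-0.033,-0.029,0.001,-0.034,-1],
    [-0.032,-0.03,0.001,-0.034,-1],
    [-0.03,-0.031,0.001,-0.034,-1],
    [-0.029,-0.033,0.001,-0.034,-1]
  ]
}}

```text
t: 12.85
ee_pos: [515.8, -129.3, 205.6]
orientation: [-0.467, -3.106, -0.0]
ft_force: [-0.4, 0.2, -0.4]
width: 21.7
```

{"name": "send_rows", "arguments": {
  "rows": [
    [-0.028,-0.033,0.001,-0.034,-1],
    [-0.027,-0.034,0.001,-0.034,-1],
    [-0.026,-0.035,0.001,-0.034,-1],
    [-0.025,-0.036,0.001,-0.034,-1],
    [0,0,0,0,-1]
  ]
}}

```text
t: 13.35
ee_pos: [586.1, -292.0, 201.7]
orientation: [0.261, 3.128, -0.003]
ft_force: [0.6, -0.6, -0.7]
width: 21.9
```

{"name": "send_rows", "arguments": {
  "rows": [
    [0,0,0,0,-1],
    [0,0,0,0,-1]
  ]
}}

```text
t: 13.55
ee_pos: [583.7, -286.4, 201.2]
orientation: [-0.257, -3.129, -0.001]
ft_force: [-0.3, -0.4, -1.2]
width: 21.7
```

```bash
python3 -c "
from h import *
plan2(585.8,-289,92,170.7)"
```

```text
t 13.6 at [ 583.7 -286.4  201.2] ang 170.62 q6 -1.88 w 21.7 | turn -0.001 move mm [ -2.5  -2.2 109.2] n 1 per row [ -2.5  -2.2 109.2]
```

{"name": "send_rows", "arguments": {
  "rows": [
    [-0.002,-0.002,0.03,0,-1],
    [0,0,0.03,0,-1],
    [0,0,0.025,0,-1],
    [0,0,0.014,0,-1],
    [0,0,0.006,0,-1]
  ]
}}

```text
t: 14.05
ee_pos: [585.4, -288.4, 95.4]
orientation: [-0.255, -3.129, -0.002]
ft_force: [0.0, 0.1, -1.1]
width: 21.9
```

{"name": "send_rows", "arguments": {
  "rows": [
    [0,0,0.001,0,-1],
    [0,0,0,0,-1],
    [0,0,0,0,-1],
    [0,0,0,0,-1]
  ]
}}

```text
t: 14.45
ee_pos: [586.7, -290.0, 96.7]
orientation: [0.257, 3.13, -0.001]
ft_force: [-0.1, 0.4, -1.8]
width: 21.9
```

{"name": "send_rows", "arguments": {
  "rows": [
    [0,0,0.003,0,-1],
    [0,0,0.001,0,-1],
    [0,0,0,0,-1],
    [0,0,0,0,-1]
  ]
}}

```text
t: 14.85
ee_pos: [586.2, -289.8, 91.7]
orientation: [0.257, 3.131, -0.0]
ft_force: [-0.7, -0.2, 1.4]
width: 21.4
```

{"name": "send_rows", "arguments": {
  "rows": [
    [0,0,0,0,0],
    [0,0,0,0,0],
    [0,0,0,0,0],
    [0,0,0,0,0],
    [0,0,0,0,0]
  ]
}}

```text
t: 15.35
ee_pos: [586.2, -289.7, 91.6]
orientation: [-0.257, -3.131, -0.0]
ft_force: [-0.9, -0.1, 0.1]
width: 43.7
```

{"name": "send_rows", "arguments": {
  "rows": [
    [0,0,-0.02,0,0],
    [0,0,-0.04,0,0],
    [0,0,-0.04,0,0],
    [0,0,-0.03,0,0],
    [0,0,0,0,0]
  ]
}}

```text
t: 15.85
ee_pos: [588.3, -290.8, 226.7]
orientation: [0.256, 3.123, -0.005]
ft_force: [-0.0, -0.2, -0.0]
width: 43.7
```

```bash
python3 -c "
from h import *
d=snap('wrist','w6')
clamp(d,'red',[586,-289],40)
plan(443,137,220,174,0.3,45,8.4)"
```

```text
red [313.2 190.7] 1794 all (array([ 585.2, -289.6]), array([21.8, 87. ]), 169.1) top (array([ 585.1, -289. ]), array([20.8, 86.4]), 170.0) ztop [38.4 40.  40.6]
t 15.9 at [ 587.2 -290.3  224.2] 170.62 q6 -1.88 w 44.0 n 11
[0.019, 0.036, 0.0, -0.005, 0.3]
[0.019, 0.036, 0.0, -0.005, 0.3]
[0.019, 0.036, 0.0, -0.005, 0.3]
[0.019, 0.036, 0.0, -0.005, 0.3]
[0.018, 0.037, 0.0, -0.005, 0.3]
[0.018, 0.037, 0.0, -0.005, 0.3]
[0.018, 0.037, 0.0, -0.005, 0.3]
[0.018, 0.037, 0.0, -0.005, 0.3]
[0.018, 0.037, 0.0, -0.005, 0.3]
[0.017, 0.037, 0.0, -0.005, 0.3]
[0.017, 0.037, 0.0, -0.005, 0.3]
```

View pics/w6.png

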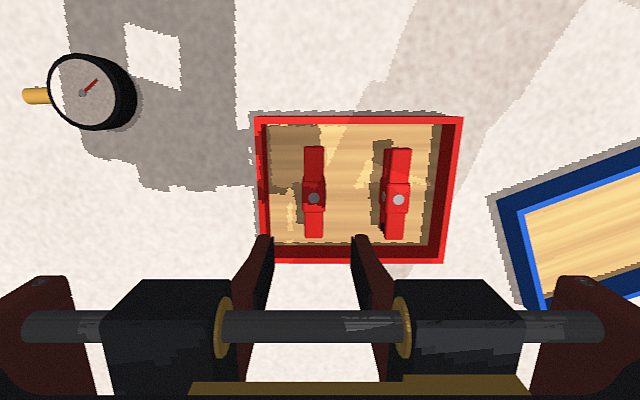

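The wrist view shows both red clamps flat and parallel in the tray, at (313,192) and (397,195). Next is blue_clamp_1.

{"name": "send_rows", "arguments": {
  "rows": [
    [0.019,0.036,0,-0.005,0.3],
    [0.019,0.036,0,-0.005,0.3],
    [0.019,0.036,0,-0.005,0.3],
    [0.019,0.036,0,-0.005,0.3],
    [0.018,0.037,0,-0.005,0.3]
  ]
}}

```text
t: 16.4
ee_pos: [519.3, -95.0, 220.1]
orientation: [-0.218, -3.131, -0.001]
ft_force: [1.2, 0.3, 1.2]
width: 56.8
```

{"name": "send_rows", "arguments": {
  "rows": [
    [0.018,0.037,0,-0.005,0.3],
    [0.018,0.037,0,-0.005,0.3],
    [0.018,0.037,0,-0.005,0.3],
    [0.018,0.037,0,-0.005,0.3],
    [0.017,0.037,0,-0.005,0.3]
  ]
}}

```text
t: 16.9
ee_pos: [454.8, 99.7, 220.4]
orientation: [-0.179, -3.134, 0.001]
ft_force: [0.5, -0.5, 0.7]
width: 57.2
```

{"name": "send_rows", "arguments": {
  "rows": [
    [0.017,0.037,0,-0.005,0.3],
    [0,0,0,0,0.3],
    [0,0,0,0,0.3],
    [0,0,0,0,0.3]
  ]
}}

```text
t: 17.3
ee_pos: [443.7, 136.4, 221.0]
orientation: [-0.171, -3.136, 0.001]
ft_force: [-0.7, 0.0, 0.6]
width: 57.0
```

```bash
python3 -c "
from h import *
d=snap('wrist','w7')
clamp(d,'blue',[443,137],60)
plan2(443,137,86,174)"
```

```text
blue [312.4 193.8] 1735 all (array([441.8, 137.4]), array([21.2, 87.2]), 174.2) top (array([441.7, 137.5]), array([20.9, 86.9]), 175.0) ztop [32.5 34.1 34.7]
t 17.4 at [443.9 136.1 221.2] ang 173.69 q6 -1.19 w 57.1 | turn -0.005 move mm [  1.    0.8 135.2] n 1 per row [  1.    0.8 135.2]
```

View pics/w7.png

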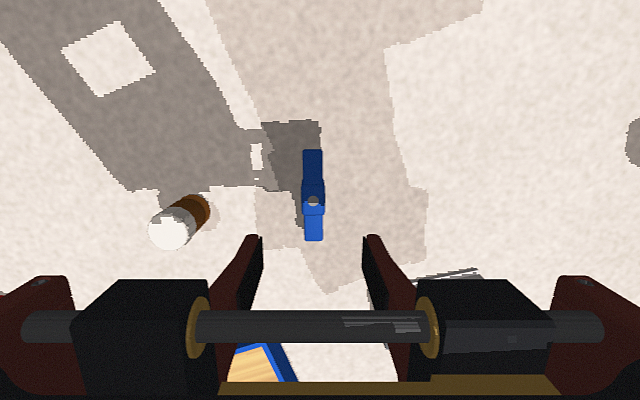

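The wrist view shows blue_clamp_1 at (312,194), aligned, with the jar well off to the left at (180,222).

{"name": "send_rows", "arguments": {
  "rows": [
    [0.002,0.001,0.04,-0.01,0.3],
    [0,0,0.04,0,0.3],
    [0,0,0.03,0,0.3],
    [0,0,0.016,0,0.3],
    [0,0,0.008,0,0.3]
  ]
}}

```text
t: 17.85
ee_pos: [441.6, 136.9, 85.9]
orientation: [-0.158, -3.135, 0.001]
ft_force: [-0.2, 0.3, 1.0]
width: 57.1
```

{"name": "send_rows", "arguments": {
  "rows": [
    [0,0,0.002,0,0.3],
    [0,0,0,0,0.3],
    [0,0,0,0,0.3]
  ]
}}

```text
t: 18.15
ee_pos: [442.6, 138.3, 86.5]
orientation: [0.156, 3.136, 0.001]
ft_force: [0.1, -1.2, -0.4]
width: 56.8
```

{"name": "send_rows", "arguments": {
  "rows": [
    [0,0,0.001,0,-1],
    [0,0,0,0,-1],
    [0,0,0,0,-1],
    [0,0,0,0,-1],
    [0,0,0,0,-1]
  ]
}}

```text
t: 18.65
ee_pos: [442.0, 138.4, 84.8]
orientation: [0.155, 3.138, 0.0]
ft_force: [-0.8, -0.3, 2.5]
width: 22.0
```

{"name": "send_rows", "arguments": {
  "rows": [
    [0,0,0,0,-1],
    [0,0,0,0,-1],
    [0,0,0,0,-1]
  ]
}}

```text
t: 18.95
ee_pos: [442.0, 138.4, 84.8]
orientation: [0.155, 3.138, 0.0]
ft_force: [-0.8, 0.7, 4.3]
width: 22.0
```

{"name": "send_rows", "arguments": {
  "rows": [
    [0,0,-0.01,0,-1],
    [0,0,-0.03,0,-1],
    [0,0,-0.04,0,-1],
    [0,0,-0.03,0,-1],
    [0,0,-0.02,0,-1]
  ]
}}

```text
t: 19.45
ee_pos: [442.4, 138.4, 217.3]
orientation: [0.155, 3.135, 0.001]
ft_force: [1.1, 0.5, -0.9]
width: 21.9
```

```bash
python3 -c "
from h import *
d=snap('wrist','w8'); s=snap('side','s8');t=snap('top','t8')
for n,i in(('side',s),('top',t)):
  for b,ar,m in blobs(mask(i,'blue'),150):
    P=pts(i,m);q=np.median(P,0)
    T=P[(P[:,2]>28)&(P[:,2]<45)].astype(np.float32)
    if 550<q[0]<800 and abs(q[1])<100: print(n,cv2.minAreaRect(T[:,:2]))
t=np.radians(14)
for k in (38,-38): print(679-np.sin(t)*k,0+np.cos(t)*k)
plan(679-np.sin(t)*38,0+np.cos(t)*38,205,194,-1,45)"
```

```text
Traceback (most recent call last):
cv2.error: OpenCV(4.12.0) /io/opencv/modules/imgproc/src/convhull.cpp:143: error: (-215:Assertion failed) total >= 0 && (depth == CV_32F || depth == CV_32S) in function 'convexHull'
```

View pics/w8.png

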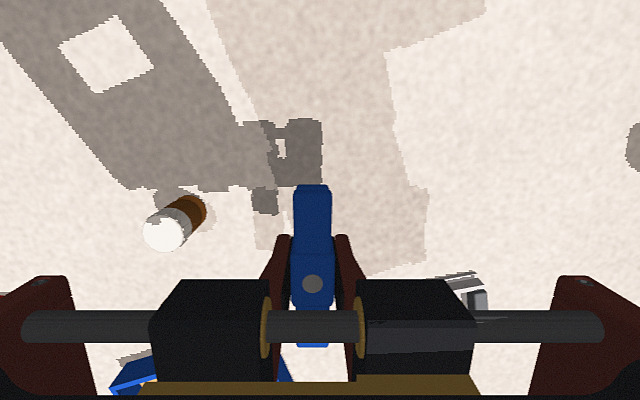

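View pics/s8.png

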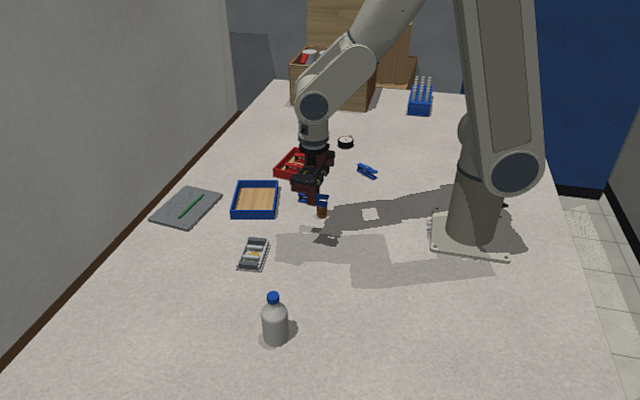

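Blue_clamp_1 is held squarely, rivet at (312,284), and the jar is untouched at (175,222). I'll take it to the blue tray.

```bash
python3 -c "
from h import *
t=np.radians(13.7)
for k in (38,-38): print(678.5-np.sin(t)*k,-.5+np.cos(t)*k)
plan(678.5-np.sin(t)*38,-.5+np.cos(t)*38,205,193.7,-1,45)"
```

```text
669.5001504495065 36.418866559910555
687.4998495504935 -37.418866559910555
t 19.6 at [442.5 138.5 216.1] 174.34 q6 -1.19 w 21.8 n 6
[-0.039, -0.013, 0.002, -0.056, -1]
[-0.039, -0.015, 0.002, -0.056, -1]
[-0.038, -0.018, 0.002, -0.056, -1]
[-0.037, -0.02, 0.002, -0.056, -1]
[-0.035, -0.022, 0.002, -0.056, -1]
[-0.034, -0.024, 0.002, -0.056, -1]
```

{"name": "send_rows", "arguments": {
  "rows": [
    [-0.039,-0.013,0.002,-0.056,-1],
    [-0.039,-0.015,0.002,-0.056,-1],
    [-0.038,-0.018,0.002,-0.056,-1],
    [-0.037,-0.02,0.002,-0.056,-1],
    [-0.035,-0.022,0.002,-0.056,-1]
  ]
}}

```text
t: 20.1
ee_pos: [632.4, 51.6, 202.5]
orientation: [0.287, -3.125, -0.0]
ft_force: [0.6, 1.1, -0.7]
width: 22.0
```

{"name": "send_rows", "arguments": {
  "rows": [
    [-0.034,-0.024,0.002,-0.056,-1],
    [0,0,0,0,-1],
    [0,0,0,0,-1],
    [0,0,0,0,-1]
  ]
}}

```text
t: 20.5
ee_pos: [667.8, 35.5, 201.2]
orientation: [0.371, -3.116, -0.001]
ft_force: [-0.6, -0.2, -0.0]
width: 21.8
```

```bash
python3 -c "
from h import *
d=snap('wrist','w9')
plan2(669.5,36.4,92,193.7)"
```

```text
t 20.6 at [667.9  35.6 201.6] ang -166.4 q6 -1.77 w 21.6 | turn -0.002 move mm [ -1.7   0.4 109.6] n 1 per row [ -1.7   0.4 109.6]
```

View pics/w9.png

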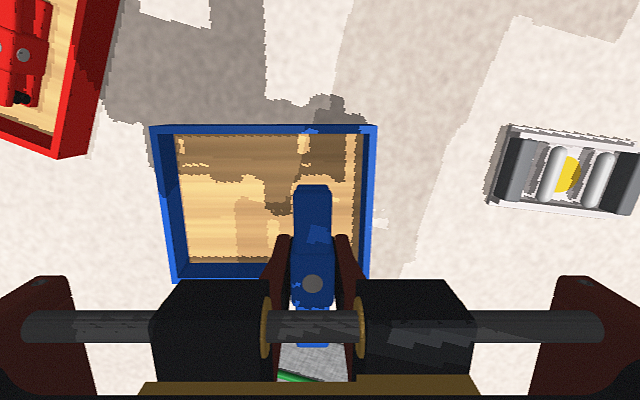

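The wrist view shows the blue tray with outer rim corners at (148,126), (378,126) and (172,283). The clip's yellow spot is at (566,175), between the two bars.

```bash
python3 -c "
from h import *
d=get_image('wrist')
p=plane(d,[[148,126],[378,126],[172,283]],35);print(p.round(1),(p[1]+p[2])/2,np.degrees(np.arctan2(*(p[1]-p[0])[[1,0]])))
y=blobs(mask(d,'yellow'),50);print([(b,a) for b,a,_ in y]); print(plane(d,[566,175],6)) "
```

```text
[[ 633.4 -104.3   35. ]
 [ 591.1   70.9   35. ]
 [ 768.7  -70.9   35. ]] [6.79898234e+02 3.14114887e-02 3.50000000e+01] 103.56730200979511
[(array([567.8, 174.4]), 571), (array([361.4, 328.8]), 206), (array([262.4, 334. ]), 128)]
[[592.48161538 257.47045018   6.        ]]
```

{"name": "send_rows", "arguments": {
  "rows": [
    [-0.003,0.001,0.03,0,-1],
    [0,0,0.03,0,-1],
    [0,0,0.025,0,-1],
    [0,0,0.015,0,-1],
    [0,0,0.006,0,-1]
  ]
}}

```text
t: 21.1
ee_pos: [671.1, 37.2, 95.4]
orientation: [0.372, -3.117, -0.0]
ft_force: [-0.7, 0.0, -0.0]
width: 21.9
```

{"name": "send_rows", "arguments": {
  "rows": [
    [0,0,0.001,0,-1],
    [0,0,0,0,-1],
    [0,0,0,0,-1],
    [0,0,0,0,-1]
  ]
}}

```text
t: 21.5
ee_pos: [672.9, 36.8, 96.8]
orientation: [-0.371, 3.118, -0.0]
ft_force: [0.4, 0.3, 0.1]
width: 22.2
```

{"name": "send_rows", "arguments": {
  "rows": [
    [0.001,0,0.003,0,-1],
    [0,0,0.001,0,-1],
    [0,0,0,0,-1],
    [0,0,0,0,-1]
  ]
}}

```text
t: 21.9
ee_pos: [671.3, 36.5, 91.6]
orientation: [0.372, -3.119, -0.0]
ft_force: [-0.3, 0.2, -0.4]
width: 22.1
```

{"name": "send_rows", "arguments": {
  "rows": [
    [0,0,0.001,0,-1],
    [0,0,0,0,-1]
  ]
}}

```text
t: 22.1
ee_pos: [671.5, 36.5, 90.9]
orientation: [-0.372, 3.119, -0.0]
ft_force: [0.4, 0.6, 2.0]
width: 21.9
```

{"name": "send_rows", "arguments": {
  "rows": [
    [0,0,0,0,0],
    [0,0,0,0,0],
    [0,0,0,0,0],
    [0,0,0,0,0],
    [0,0,0,0,0]
  ]
}}

```text
t: 22.6
ee_pos: [671.3, 36.5, 90.6]
orientation: [0.372, -3.119, -0.0]
ft_force: [-0.3, -0.1, 0.0]
width: 43.6
```

{"name": "send_rows", "arguments": {
  "rows": [
    [0,0,-0.02,0,0],
    [0,0,-0.04,0,0],
    [0,0,-0.04,0,0],
    [0,0,-0.03,0,0],
    [0,0,0,0,0]
  ]
}}

```text
t: 23.1
ee_pos: [673.7, 36.6, 225.9]
orientation: [-0.371, 3.111, -0.001]
ft_force: [0.4, 0.4, 0.2]
width: 44.1
```

```bash
python3 -c "
from h import *
d=snap('wrist','w10')
clamp(d,'blue',[671,37],30)
plan(349,-264,220,144,0.3,45,8.4)"
```

```text
blue [312.9 191.9] 1744 all (array([671.2,  36.9]), array([86.4, 20.5]), 14.1) top (array([671.2,  37.2]), array([86.4, 20.3]), 13.2) ztop [38.4 40.  40.6]
t 23.1 at [672.4  36.6 223.2] -166.41 q6 -1.77 w 44.4 n 10
[0.039, -0.022, 0.0, 0.087, 0.3]
[0.036, -0.025, 0.0, 0.087, 0.3]
[0.034, -0.028, 0.0, 0.087, 0.3]
[0.032, -0.031, 0.0, 0.087, 0.3]
[0.029, -0.033, 0.0, 0.087, 0.3]
[0.026, -0.036, 0.0, 0.087, 0.3]
[0.023, -0.038, 0.0, 0.087, 0.3]
[0.019, -0.04, 0.0, 0.087, 0.3]
[0.016, -0.041, 0.0, 0.087, 0.3]
[0.012, -0.042, 0.0, 0.087, 0.3]
```

View pics/w10.png

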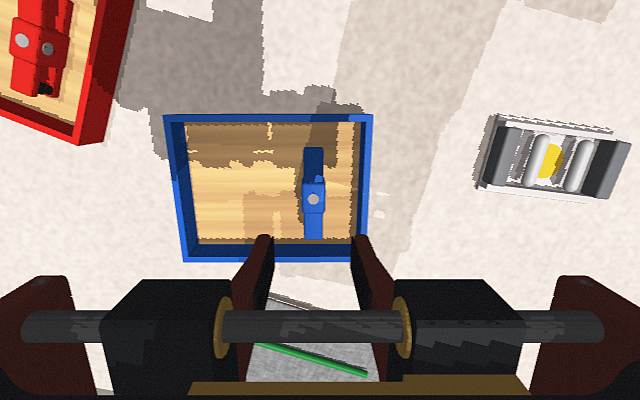

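The wrist view shows blue_clamp_1 flat in the blue tray at (313,195). On to blue_clamp_2.

{"name": "send_rows", "arguments": {
  "rows": [
    [0.039,-0.022,0,0.087,0.3],
    [0.036,-0.025,0,0.087,0.3],
    [0.034,-0.028,0,0.087,0.3],
    [0.032,-0.031,0,0.087,0.3],
    [0.029,-0.033,0,0.087,0.3]
  ]
}}

```text
t: 23.65
ee_pos: [507.0, -114.7, 219.1]
orientation: [-0.315, -3.123, -0.0]
ft_force: [0.6, 0.1, -0.2]
width: 57.0
```

{"name": "send_rows", "arguments": {
  "rows": [
    [0.026,-0.036,0,0.087,0.3],
    [0.023,-0.038,0,0.087,0.3],
    [0.019,-0.04,0,0.087,0.3],
    [0.016,-0.041,0,0.087,0.3],
    [0.012,-0.042,0,0.087,0.3]
  ]
}}

```text
t: 24.15
ee_pos: [345.1, -264.3, 219.5]
orientation: [-0.982, -2.982, -0.001]
ft_force: [0.4, -0.1, -0.1]
width: 57.2
```

{"name": "send_rows", "arguments": {
  "rows": [
    [0,0,0,0,0.3],
    [0,0,0,0,0.3],
    [0,0,0,0,0.3]
  ]
}}

```text
t: 24.45
ee_pos: [347.5, -263.4, 220.1]
orientation: [-0.976, -2.985, -0.001]
ft_force: [0.8, 0.0, 0.2]
width: 57.4
```

```bash
python3 -c "
from h import *
d=snap('wrist','w11')
clamp(d,'blue',[349,-264],60)
plan2(349,-264,86,144)"
```

```text
blue [310.3 197.3] 1714 all (array([ 348., -265.]), array([21. , 88.1]), 142.8) top (array([ 347.3, -264.4]), array([21. , 86.2]), 142.8) ztop [32.4 34.1 34.6]
t 24.5 at [ 347.8 -263.2  220.2] ang 143.85 q6 -1.62 w 56.9 | turn -0.003 move mm [-1.400e+00  1.000e-01  1.342e+02] n 1 per row [-1.400e+00  1.000e-01  1.342e+02]
```

View pics/w11.png

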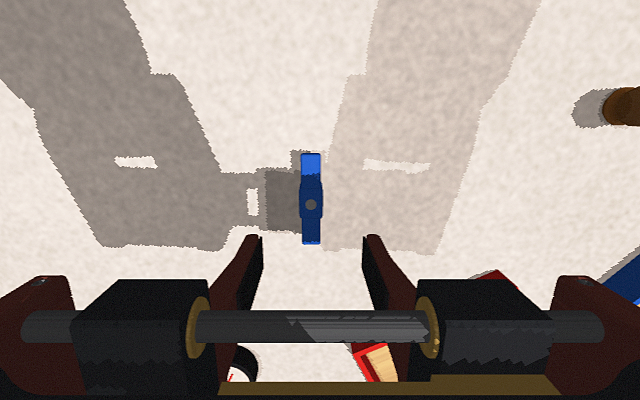

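The wrist view shows blue_clamp_2 at (310,197), nearly aligned.

{"name": "send_rows", "arguments": {
  "rows": [
    [-0.001,-0.001,0.04,0.012,0.3],
    [0,0,0.04,0,0.3],
    [0,0,0.03,0,0.3],
    [0,0,0.016,0,0.3],
    [0,0,0.007,0,0.3]
  ]
}}

```text
t: 25.0
ee_pos: [347.6, -263.9, 85.9]
orientation: [-0.99, -2.978, -0.002]
ft_force: [0.3, 0.3, -0.2]
width: 57.1
```

{"name": "send_rows", "arguments": {
  "rows": [
    [0,0,0.003,0,0.3],
    [0,0,0,0,0.3],
    [0,0,0,0,0.3]
  ]
}}

```text
t: 25.3
ee_pos: [348.1, -265.5, 85.4]
orientation: [0.994, 2.979, -0.001]
ft_force: [0.6, -0.6, -0.2]
width: 57.0
```

{"name": "send_rows", "arguments": {
  "rows": [
    [0,0,0,0,-1],
    [0,0,0,0,-1],
    [0,0,0,0,-1],
    [0,0,0,0,-1],
    [0,0,0,0,-1]
  ]
}}

```text
t: 25.8
ee_pos: [347.4, -265.4, 84.8]
orientation: [0.996, 2.979, -0.0]
ft_force: [-0.1, 0.9, 1.7]
width: 21.9
```

{"name": "send_rows", "arguments": {
  "rows": [
    [0,0,0,0,-1],
    [0,0,0,0,-1],
    [0,0,0,0,-1]
  ]
}}

```text
t: 26.1
ee_pos: [347.5, -265.4, 84.8]
orientation: [0.995, 2.98, -0.0]
ft_force: [-0.6, -0.5, 5.0]
width: 21.7
```

{"name": "send_rows", "arguments": {
  "rows": [
    [0,0,-0.01,0,-1],
    [0,0,-0.03,0,-1],
    [0,0,-0.04,0,-1],
    [0,0,-0.03,0,-1],
    [0,0,-0.02,0,-1]
  ]
}}

```text
t: 26.6
ee_pos: [347.7, -265.5, 217.2]
orientation: [0.995, 2.978, -0.001]
ft_force: [-0.7, 0.0, -1.2]
width: 21.8
```

```bash
python3 -c "
from h import *
d=snap('wrist','w12')
plan(688.5,-37,205,193.7,-1,45,8.4)"
```

```text
t 26.6 at [ 348.6 -266.2  219.2] 143.06 q6 -1.61 w 21.8 n 10
[-0.013, 0.039, 0.001, -0.088, -1]
[-0.017, 0.037, 0.001, -0.088, -1]
[-0.02, 0.036, 0.001, -0.088, -1]
[-0.023, 0.034, 0.001, -0.088, -1]
[-0.026, 0.032, 0.001, -0.088, -1]
[-0.029, 0.029, 0.001, -0.088, -1]
[-0.031, 0.027, 0.001, -0.088, -1]
[-0.033, 0.024, 0.001, -0.088, -1]
[-0.035, 0.021, 0.001, -0.088, -1]
[-0.037, 0.018, 0.001, -0.088, -1]
```

View pics/w12.png

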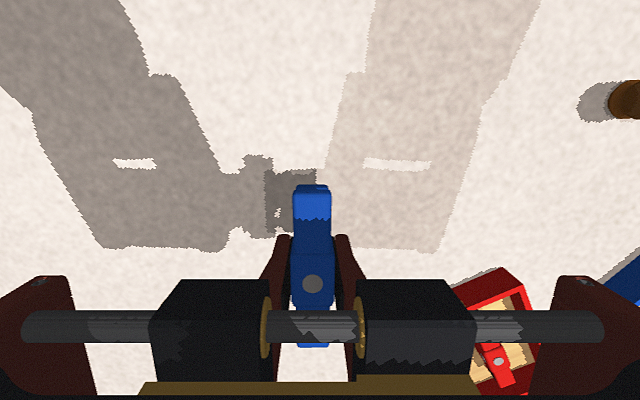

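The clamp is held squarely, rivet at (312,284). I'll carry it over.

{"name": "send_rows", "arguments": {
  "rows": [
    [-0.013,0.039,0.001,-0.088,-1],
    [-0.017,0.037,0.001,-0.088,-1],
    [-0.02,0.036,0.001,-0.088,-1],
    [-0.023,0.034,0.001,-0.088,-1],
    [-0.026,0.032,0.001,-0.088,-1]
  ]
}}

```text
t: 27.15
ee_pos: [518.3, -149.0, 209.5]
orientation: [-0.315, -3.125, -0.0]
ft_force: [-0.1, -1.8, -0.8]
width: 21.6
```

{"name": "send_rows", "arguments": {
  "rows": [
    [-0.029,0.029,0.001,-0.088,-1],
    [-0.031,0.027,0.001,-0.088,-1],
    [-0.033,0.024,0.001,-0.088,-1],
    [-0.035,0.021,0.001,-0.088,-1],
    [-0.037,0.018,0.001,-0.088,-1]
  ]
}}

```text
t: 27.65
ee_pos: [687.8, -34.1, 204.2]
orientation: [0.375, -3.118, -0.0]
ft_force: [-0.1, -0.6, 0.8]
width: 21.9
```

{"name": "send_rows", "arguments": {
  "rows": [
    [0,0,0,0,-1],
    [0,0,0,0,-1],
    [0,0,0,0,-1],
    [0,0,0,0,-1]
  ]
}}

```text
t: 28.05
ee_pos: [685.9, -36.2, 204.6]
orientation: [0.366, -3.119, -0.0]
ft_force: [-1.6, -0.3, -0.9]
width: 22.0
```

```bash
python3 -c "
from h import *
plan2(688.5,-37,92,193.7)"
```

```text
t 28.1 at [685.9 -36.2 204.6] ang -166.61 q6 -1.87 w 22.0 | turn -0.005 move mm [ -2.4  -1.4 112.6] n 1 per row [ -2.4  -1.4 112.6]
```

{"name": "send_rows", "arguments": {
  "rows": [
    [-0.002,-0.001,0.03,-0.005,-1],
    [0,0,0.03,0,-1],
    [0,0,0.026,0,-1],
    [0,0,0.016,0,-1],
    [0,0,0.007,0,-1]
  ]
}}

```text
t: 28.55
ee_pos: [688.1, -36.4, 94.2]
orientation: [0.374, -3.117, -0.001]
ft_force: [0.1, 0.7, -1.1]
width: 21.9
```

{"name": "send_rows", "arguments": {
  "rows": [
    [0,0,0.001,0,-1],
    [0,0,0,0,-1],
    [0,0,0,0,-1],
    [0,0,0,0,-1]
  ]
}}

```text
t: 28.95
ee_pos: [689.8, -35.8, 95.9]
orientation: [-0.376, 3.117, -0.0]
ft_force: [-0.2, -0.5, -0.5]
width: 21.8
```

{"name": "send_rows", "arguments": {
  "rows": [
    [0,0,0.003,0,-1],
    [0,0,0.001,0,-1],
    [0,0,0,0,-1],
    [0,0,0,0,-1]
  ]
}}

```text
t: 29.35
ee_pos: [689.3, -35.8, 90.9]
orientation: [-0.376, 3.119, 0.0]
ft_force: [0.2, 0.6, 2.4]
width: 22.3
```

{"name": "send_rows", "arguments": {
  "rows": [
    [0,0,0,0,-1]
  ]
}}

```text
t: 29.45
ee_pos: [689.4, -35.8, 90.9]
orientation: [-0.376, 3.119, -0.0]
ft_force: [0.2, 0.7, 2.3]
width: 21.8
```

{"name": "send_rows", "arguments": {
  "rows": [
    [0,0,0,0,0],
    [0,0,0,0,0],
    [0,0,0,0,0],
    [0,0,0,0,0],
    [0,0,0,0,0]
  ]
}}

```text
t: 29.95
ee_pos: [689.2, -35.8, 90.6]
orientation: [0.376, -3.119, -0.0]
ft_force: [0.1, -0.2, 0.4]
width: 43.9
```

{"name": "send_rows", "arguments": {
  "rows": [
    [0,0,-0.02,0,0],
    [0,0,-0.04,0,0],
    [0,0,-0.04,0,0],
    [0,0,-0.03,0,0],
    [0,0,0,0,0]
  ]
}}

```text
t: 30.45
ee_pos: [691.9, -36.0, 227.7]
orientation: [-0.375, 3.109, -0.003]
ft_force: [1.1, 0.2, 0.9]
width: 43.7
```

```bash
python3 -c "
from h import *
d=snap('wrist','w13')
clamp(d,'blue',[689,-36],30)
plan(640,253,220,180,0,45,8.4)"
```

```text
blue [313.4 190.7] 1729 all (array([689.5, -35.4]), array([87.5, 21.2]), 13.3) top (array([689.2, -35.4]), array([86.8, 20.9]), 14.5) ztop [38.5 40.1 40.7]
t 30.5 at [690.7 -35.9 224.9] -166.24 q6 -1.88 w 44.0 n 7
[-0.003, 0.042, 0.001, 0.034, 0]
[-0.001, 0.042, 0.001, 0.034, 0]
[0.0, 0.042, 0.001, 0.034, 0]
[0.002, 0.042, 0.001, 0.034, 0]
[0.003, 0.042, 0.001, 0.034, 0]
[0.004, 0.042, 0.001, 0.034, 0]
[0.006, 0.041, 0.001, 0.034, 0]
```

View pics/w13.png

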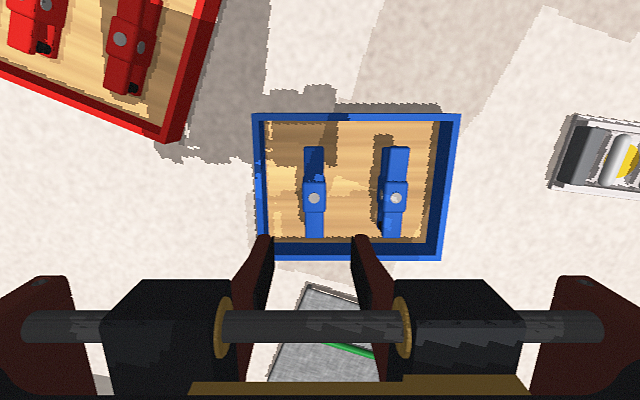

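The wrist view shows both blue clamps flat side by side, at (313,192) and (395,192). Now I'll look at the clip from above.

{"name": "send_rows", "arguments": {
  "rows": [
    [-0.003,0.042,0.001,0.034,0],
    [-0.001,0.042,0.001,0.034,0],
    [0,0.042,0.001,0.034,0],
    [0.002,0.042,0.001,0.034,0],
    [0.003,0.042,0.001,0.034,0]
  ]
}}

```text
t: 31.0
ee_pos: [650.9, 172.5, 214.6]
orientation: [0.108, -3.138, 0.001]
ft_force: [0.8, -0.6, 0.8]
width: 44.0
```

{"name": "send_rows", "arguments": {
  "rows": [
    [0.004,0.042,0.001,0.034,0],
    [0.006,0.041,0.001,0.034,0],
    [0,0,0,0,0],
    [0,0,0,0,0],
    [0,0,0,0,0]
  ]
}}

```text
t: 31.5
ee_pos: [637.6, 252.4, 213.1]
orientation: [0.003, -3.14, 0.001]
ft_force: [0.1, -0.9, 0.1]
width: 44.1
```

```bash
python3 -c "
from h import *
d=snap('wrist','w14');np.savez('clipview.npz',**d)
cv2.imwrite('pics/w14z.png',cv2.resize(d['color'][100:300,180:480],None,fx=2.6,fy=2.6,interpolation=cv2.INTER_CUBIC))
for b,a,m in blobs(mask(d,'yellow'),50): print(b,a,plane(d,b,6))
print(state()[:2])"
```

```text
[311.7 146.9] 1008 [[592.16565786 252.42683511   6.        ]]
[406.7 329.3] 187 [[793.79574043 358.65529058   6.        ]]
[216.4 334.8] 144 [[801.57459747 145.57122275   6.        ]]
(array([637.81315924, 252.09174535, 213.23595975]), np.float64(-179.93030388122676))
```

View pics/w14z.png

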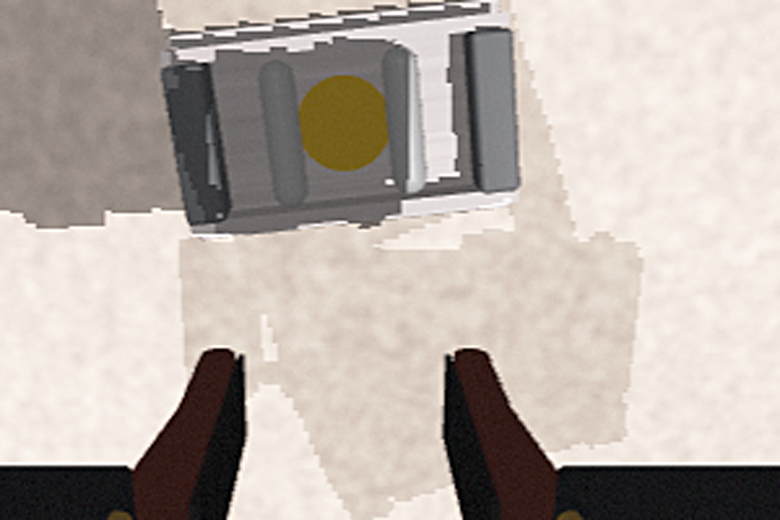

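```bash
python3 -c "
from h import *
d=dict(np.load('clipview.npz'))
P=pts(d,np.ones((400,640),bool));
s=(np.hypot(P[:,0]-592,P[:,1]-252)<75)
Q=P[s]
A=Q[(Q[:,2]>3)&(Q[:,2]<40)]
print('all',cv2.minAreaRect(A[:,:2].astype(np.float32)))
T=Q[(Q[:,2]>21)&(Q[:,2]<32)];print('high',cv2.minAreaRect(T[:,:2].astype(np.float32)),np.percentile(T[:,2],[50,95]))
t=np.radians(5)
for b in (T,):
  for ang in (3,4,5,6,7):
    t=np.radians(ang);h,e=np.histogram(-np.sin(t)*(b[:,0]-592)+np.cos(t)*(b[:,1]-252),bins=np.arange(-62,63,4));print(ang,h)
p=plane(d,np.array([[274,72],[295,195],[397,60],[408,185]])/2.6+[180,100],26)
print(p.round(1),p.mean(0))
top=get_image('top');b=[x for x in blobs(mask(top,'yellow'),15) if abs(x[0][0]-260)<10][0][0]
print(b,tri(d,[311.7,146.9],top,b))
"
```

```text
all ((592.5275268554688, 252.95101928710938), (74.1343994140625, 116.13377380371094), 6.458250999450684)
high ((592.0044555664062, 252.89466857910156), (62.93714141845703, 116.1330337524414), 6.165824890136719) [25.01662715 26.41920617]
3 [  3 182 278 284 248   7   2   0   5 186 251 232  17   0   0   0   2   1
   1 135 255 244  69   1   0   0 137 278 305 261  48]
4 [  1 189 272 285 253   2   2   0   2 185 258 236  10   0   0   0   1   3
   0 126 265 239  73   1   0   0 121 301 296 276  35]
5 [  0 188 278 282 254   0   2   0   0 189 257 239   6   0   0   0   1   3
   0 128 261 246  68   0   1   0 123 294 292 282  38]
6 [  0 189 279 285 249   0   2   0   0 187 256 246   2   0   0   0   1   3
   0 127 260 244  72   0   1   0 124 295 292 280  38]
7 [  0 186 282 284 250   0   1   1   0 189 257 243   2   0   0   0   0   4
   0 128 257 247  71   0   1   0 125 293 290 286  35]
[[573.7 230.1  26. ]
 [614.6 236.3  26. ]
 [569.9 270.2  26. ]
 [611.1 274.8  26. ]] [592.30594935 252.84437236  26.        ]Traceback (most recent call last):
  File "<string>", line 16, in <module>
    top=get_image('top');b=[x for x in blobs(mask(top,'yellow'),15) if abs(x[0][0]-260)<10][0][0]
                           ~~~~~~~~~~~~~~~~~~~~~~~~~~~~~~~~~~~~~~~~~~~~~~~~~~~~~~~~~~~~~~~~^^^
IndexError: list index out of range
```

```bash
python3 -c "
from h import *
d=dict(np.load('clipview.npz'));
top=get_image('top')
print(tri(d,[311.7,146.9],top,[260.4,174.0]))
plan(446,13,220,186.3,0.5,45,8.4)"
```

```text
(array([592.62843406, 252.46598021,   6.50299905]), np.float64(1.0379670981217366))
t 31.6 at [638.1 252.  213.5] -179.97 q6 -1.21 w 43.8 n 7
[0.027, -0.034, -0.001, -0.016, 0.5]
[0.028, -0.034, -0.001, -0.016, 0.5]
[0.029, -0.033, -0.001, -0.016, 0.5]
[0.029, -0.033, -0.001, -0.016, 0.5]
[0.03, -0.032, -0.001, -0.016, 0.5]
[0.03, -0.032, -0.001, -0.016, 0.5]
[0.031, -0.031, -0.001, -0.016, 0.5]
```

{"name": "send_rows", "arguments": {
  "rows": [
    [0.027,-0.034,-0.001,-0.016,0.5],
    [0.028,-0.034,-0.001,-0.016,0.5],
    [0.029,-0.033,-0.001,-0.016,0.5],
    [0.029,-0.033,-0.001,-0.016,0.5],
    [0.03,-0.032,-0.001,-0.016,0.5]
  ]
}}

```text
t: 32.15
ee_pos: [499.3, 80.6, 218.9]
orientation: [-0.128, 3.139, -0.0]
ft_force: [0.3, -0.8, -0.0]
width: 65.6
```

```bash
python3 -c "
from h import *
d=snap('wrist','w15');np.savez('j1.npz',**d)"
```

{"name": "send_rows", "arguments": {
  "rows": [
    [0.03,-0.032,-0.001,-0.016,0.5],
    [0.031,-0.031,-0.001,-0.016,0.5],
    [0,0,0,0,0.5],
    [0,0,0,0,0.5],
    [0,0,0,0,0.5]
  ]
}}

```text
t: 32.7
ee_pos: [446.5, 14.4, 221.1]
orientation: [-0.178, 3.135, 0.0]
ft_force: [0.5, 0.3, -0.1]
width: 66.4
```

```bash
python3 -c "
from h import *
d=snap('wrist','w16');np.savez('j2.npz',**d)
h=cv2.hconcat([cv2.imread('pics/w15.png')[:,:400],cv2.imread('pics/w16.png')[:,200:600]]);cv2.imwrite('pics/j.png',h)
print(state()[:2])
P=pts(d,np.ones((400,640),bool));s=(np.hypot(P[:,0]-446,P[:,1]-13)<40)&(P[:,2]>60)&(P[:,2]<75);Q=P[s].astype(np.float32)
print(len(Q),cv2.minEnclosingCircle(Q[:,:2]),Q[:,:2].mean(0),np.percentile(Q[:,2],[5,50,95]))"
```

```text
(array([446.55406367,  14.67646335, 220.95485149]), np.float64(-173.4566465299471))Traceback (most recent call last):
  File "<string>", line 7, in <module>
    print(len(Q),cv2.minEnclosingCircle(Q[:,:2]),Q[:,:2].mean(0),np.percentile(Q[:,2],[5,50,95]))
                 ~~~~~~~~~~~~~~~~~~~~~~^^^^^^^^^
cv2.error: OpenCV(4.12.0) /io/opencv/modules/imgproc/src/shapedescr.cpp:201: error: (-215:Assertion failed) count >= 0 && (depth == CV_32F || depth == CV_32S) in function 'minEnclosingCircle'
```

View pics/j.png

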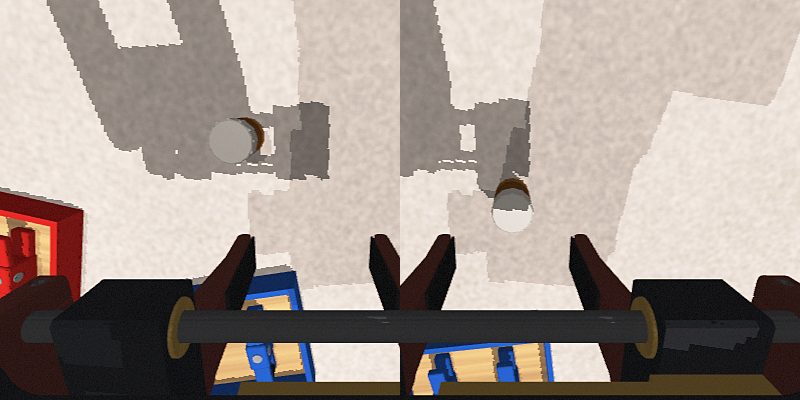

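The left half shows the cap top at (231,141) in the first view. The right half puts it at about (311,212) in the second view, upright and midway between the fingers.

```bash
python3 -c "
from h import *
a=dict(np.load('j1.npz'));d=dict(np.load('j2.npz'))
for n,i in(('j1',a),('j2',d)):
  P=pts(i,np.ones((400,640),bool));s=(np.hypot(P[:,0]-446,P[:,1]-13)<50)&(P[:,2]>55)&(P[:,2]<120);Q=np.ascontiguousarray(P[s].astype(np.float32))
  print(n,len(Q))
  if len(Q):
    z=np.median(Q[:,2]);T=np.ascontiguousarray(Q[abs(Q[:,2]-z)<4][:,:2]);print(z,cv2.minEnclosingCircle(T),cv2.minAreaRect(T),T.mean(0))
print(tri(a,[231,141],d,[311,212]),plane(a,[231,141],66),plane(d,[311,212],66))
cv2.imwrite('pics/jz.png',cv2.resize(d['color'][150:260,250:370],None,fx=5,fy=5)) 
cv2.imwrite('pics/jz1.png',cv2.resize(a['color'][90:200,170:290],None,fx=5,fy=5)) "
```

```text
j1 1686
65.32588 ((449.477783203125, 15.219306945800781), 17.661312103271484) ((449.27734375, 15.314533233642578), (34.29611587524414, 33.698429107666016), 83.56100463867188) [448.97302   15.891536]
j2 1385
65.388214 ((449.5618591308594, 15.530258178710938), 17.718338012695312) ((449.2464294433594, 15.398372650146484), (34.042938232421875, 33.576942443847656), 82.1170425415039) [448.52438   15.176067]
(array([449.48412875,  14.52969277,  60.73987428]), np.float64(0.5000720542263651)) [[448.65573124  16.01111069  66.        ]] [[447.91820154  14.20250865  66.        ]]
```

View pics/jz.png

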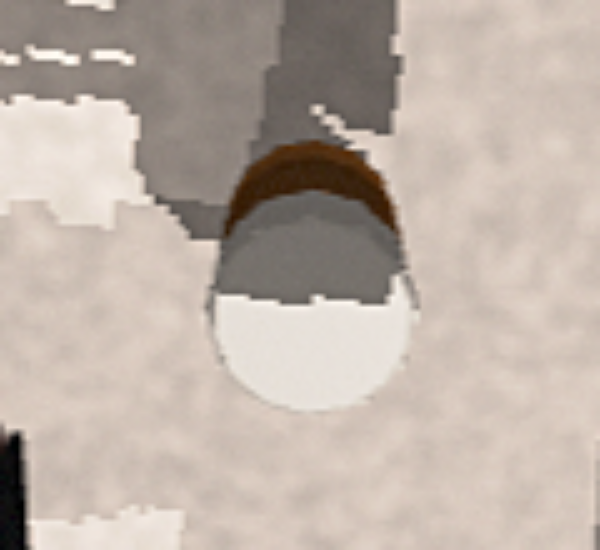

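View pics/jz1.png

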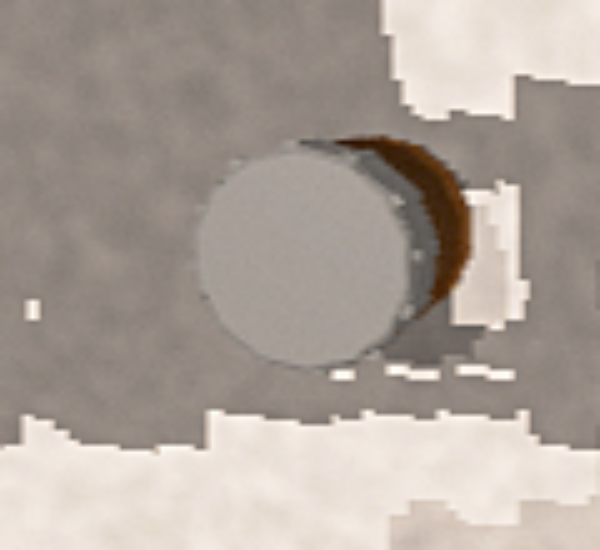

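Cap top centre is about (312,213) px in the second view. That gives the jar at (449,15), top at about 66 mm.

{"name": "send_rows", "arguments": {
  "rows": [
    [-0.002,0,0.03,0,0.5],
    [0,0,0.03,0,0.5],
    [0,0,0.025,0,0.5],
    [0,0,0.015,0,0.5],
    [0,0,0.005,0,0.5]
  ]
}}

```text
t: 33.25
ee_pos: [447.4, 15.3, 114.0]
orientation: [0.181, -3.134, -0.0]
ft_force: [0.0, -0.4, -0.0]
width: 65.4
```

{"name": "send_rows", "arguments": {
  "rows": [
    [0,0,0.002,0,0.5],
    [0,0,0,0,0.5],
    [0,0,0,0,0.5],
    [0,0,0,0,0.5]
  ]
}}

```text
t: 33.65
ee_pos: [447.9, 14.7, 114.4]
orientation: [-0.179, 3.135, -0.0]
ft_force: [0.0, 0.5, -0.1]
width: 66.0
```

{"name": "send_rows", "arguments": {
  "rows": [
    [-0.001,0,0.002,0,0.5],
    [0,0,0,0,-1],
    [0,0,0,0,-1],
    [0,0,0,0,-1],
    [0,0,0,0,-1]
  ]
}}

```text
t: 34.15
ee_pos: [448.4, 14.7, 111.7]
orientation: [-0.179, 3.136, -0.0]
ft_force: [-0.7, -0.9, 0.6]
width: 37.6
```

{"name": "send_rows", "arguments": {
  "rows": [
    [0,0,0,0,-1],
    [0,0,0,0,-1],
    [0,0,0,0,-1],
    [0,0,0,0,-1]
  ]
}}

```text
t: 34.55
ee_pos: [448.4, 14.7, 111.6]
orientation: [0.179, -3.136, -0.0]
ft_force: [0.2, 0.3, -0.1]
width: 33.2
```

{"name": "send_rows", "arguments": {
  "rows": [
    [0,0,-0.01,0,-1],
    [0,0,-0.02,0,-1],
    [0,0,-0.03,0,-1],
    [0,0,-0.02,0,-1],
    [0,0,0,0,-1]
  ]
}}

```text
t: 35.05
ee_pos: [449.8, 14.8, 194.3]
orientation: [-0.179, 3.131, -0.0]
ft_force: [0.1, 0.9, -0.5]
width: 33.0
```

```bash
python3 -c "
from h import *
d=snap('wrist','w17')
plan(592.3,252.3,200,186.3,-1,35)"
```

```text
t 35.1 at [449.1  14.8 192.9] -173.46 q6 -1.68 w 32.9 n 8
[-0.021, 0.027, -0.001, 0.001, -1]
[-0.021, 0.027, -0.001, 0.001, -1]
[-0.021, 0.027, -0.001, 0.001, -1]
[-0.021, 0.027, -0.001, 0.001, -1]
[-0.021, 0.028, -0.001, 0.001, -1]
[-0.021, 0.028, -0.001, 0.001, -1]
[-0.021, 0.028, -0.001, 0.001, -1]
[-0.021, 0.028, -0.001, 0.001, -1]
```

View pics/w17.png

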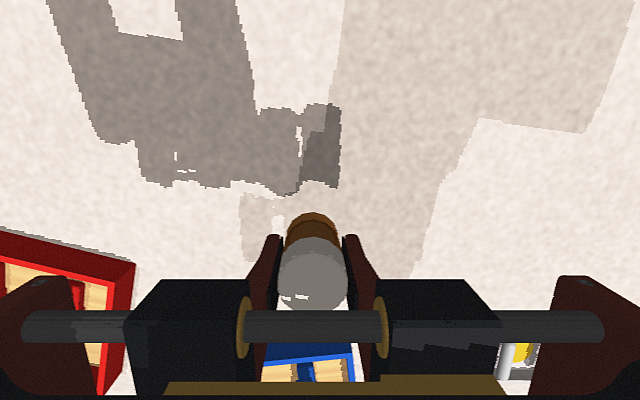

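The jar is held upright between the pads, cap at (313,275). I'll carry it over the clip.

{"name": "send_rows", "arguments": {
  "rows": [
    [-0.02,0.026,-0.001,0,-1],
    [-0.021,0.027,-0.001,0.002,-1],
    [-0.021,0.027,-0.001,0.001,-1],
    [-0.021,0.027,-0.001,0.001,-1],
    [-0.021,0.028,-0.001,0,-1]
  ]
}}

```text
t: 35.6
ee_pos: [536.4, 161.6, 195.1]
orientation: [0.173, -3.134, 0.001]
ft_force: [0.2, 0.0, -1.6]
width: 33.0
```

{"name": "send_rows", "arguments": {
  "rows": [
    [-0.021,0.028,-0.001,0,-1],
    [-0.021,0.028,-0.001,0,-1],
    [-0.021,0.028,-0.001,0,-1],
    [0,0,0,0,-1],
    [0,0,0,0,-1]
  ]
}}

```text
t: 36.1
ee_pos: [589.1, 251.1, 197.7]
orientation: [0.175, -3.134, 0.002]
ft_force: [-0.2, -0.5, -0.9]
width: 33.3
```

{"name": "send_rows", "arguments": {
  "rows": [
    [0,0,0,0,-1],
    [0,0,0,0,-1]
  ]
}}

```text
t: 36.3
ee_pos: [589.2, 249.8, 199.0]
orientation: [0.172, -3.135, 0.001]
ft_force: [0.2, -0.4, -1.2]
width: 33.1
```

```bash
python3 -c "
from h import *
plan2(592,252.3,150,186.3)"
```

```text
t 36.3 at [589.2 249.8 199. ] ang -173.73 q6 -1.3 w 33.1 | turn -0.001 move mm [-3.   2.1 49. ] n 1 per row [-3.   2.1 49. ]
```

{"name": "send_rows", "arguments": {
  "rows": [
    [-0.003,0.002,0.02,0,-1],
    [0,0,0.018,0,-1],
    [0,0,0.01,0,-1],
    [0,0,0,0,-1],
    [0,0,0,0,-1]
  ]
}}

```text
t: 36.8
ee_pos: [592.8, 253.0, 152.0]
orientation: [-0.172, 3.137, 0.0]
ft_force: [-0.1, 1.4, -1.0]
width: 33.1
```

{"name": "send_rows", "arguments": {
  "rows": [
    [0,0,0,0,-1],
    [0,0,0,0,-1]
  ]
}}

```text
t: 37.0
ee_pos: [593.2, 253.4, 152.6]
orientation: [-0.173, 3.135, 0.001]
ft_force: [0.9, 0.3, -1.0]
width: 33.3
```

```bash
python3 -c "
from h import *
plan2(592,252.3,140,186.3); d=snap('side','s18');snap('wrist','w18')
cv2.imwrite('pics/s18z.png',cv2.resize(d['color'][190:290,200:320],None,fx=5,fy=5,interpolation=cv2.INTER_CUBIC))"
```

```text
t 37.0 at [593.2 253.4 152.6] ang -173.69 q6 -1.3 w 33.3 | turn 0.0 move mm [ 1.3 -1.  12.6] n 1 per row [ 1.3 -1.  12.6]
```

View pics/s18z.png

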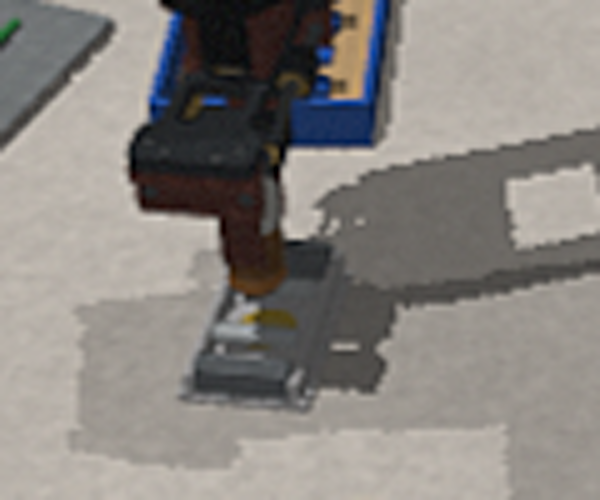

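View pics/w18.png

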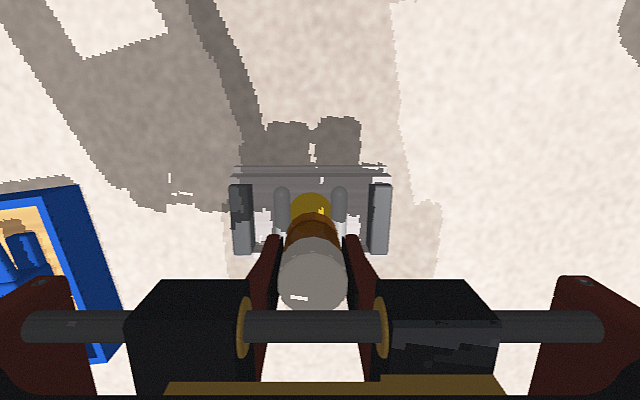

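The wrist view shows bars at x=282 and 339 (mid 310.5), the spot at 310.5 and the jar foot at 312. So the jar is about 1 mm to the right, which agrees with the measured pose. I'll correct by 1 mm and come down slowly.

{"name": "send_rows", "arguments": {
  "rows": [
    [0.001,-0.001,0.004,0,-1],
    [0,0,0.004,0,-1],
    [0,0,0.003,0,-1],
    [0,0,0,0,-1],
    [0,0,0,0,-1]
  ]
}}

```text
t: 37.6
ee_pos: [591.8, 252.2, 140.4]
orientation: [0.173, -3.136, 0.0]
ft_force: [-0.1, -0.2, -0.8]
width: 33.1
```

{"name": "send_rows", "arguments": {
  "rows": [
    [0,0,0.001,0,-1],
    [0,0,0.001,0,-1],
    [0,0,0.001,0,-1],
    [0,0,0,0,-1]
  ]
}}

```text
t: 38.0
ee_pos: [591.8, 252.2, 137.5]
orientation: [0.173, -3.137, 0.0]
ft_force: [-0.0, -0.5, -0.9]
width: 33.2
```

{"name": "send_rows", "arguments": {
  "rows": [
    [0,0,0.001,0,-1],
    [0,0,0.001,0,-1],
    [0,0,0.001,0,-1],
    [0,0,0.001,0,-1],
    [0,0,0,0,-1]
  ]
}}

```text
t: 38.5
ee_pos: [591.8, 252.1, 133.5]
orientation: [0.173, -3.137, 0.0]
ft_force: [-0.4, -0.7, -1.1]
width: 33.0
```

{"name": "send_rows", "arguments": {
  "rows": [
    [0,0,0.001,0,-1],
    [0,0,0.001,0,-1],
    [0,0,0.001,0,-1],
    [0,0,0,0,-1]
  ]
}}

```text
t: 38.9
ee_pos: [591.8, 252.1, 130.5]
orientation: [0.173, -3.137, 0.0]
ft_force: [0.1, -0.6, -0.5]
width: 33.3
```

{"name": "send_rows", "arguments": {
  "rows": [
    [0,0,0.001,0,-1],
    [0,0,0.001,0,-1],
    [0,0,0.001,0,-1],
    [0,0,0,0,-1]
  ]
}}

```text
t: 39.3
ee_pos: [592.1, 252.1, 127.8]
orientation: [-0.173, 3.136, 0.0]
ft_force: [0.6, -0.9, 1.5]
width: 33.3
```

{"name": "send_rows", "arguments": {
  "rows": [
    [0,0,0.001,0,-1],
    [0,0,0.001,0,-1],
    [0,0,0,0,-1]
  ]
}}

```text
t: 39.6
ee_pos: [592.3, 252.4, 126.3]
orientation: [-0.173, 3.136, 0.001]
ft_force: [1.2, -0.1, 4.7]
width: 33.4
```

{"name": "send_rows", "arguments": {
  "rows": [
    [0,0,0.001,0,-1],
    [0,0,0.001,0,-1],
    [0,0,0,0,-1]
  ]
}}

```text
t: 39.9
ee_pos: [591.8, 252.1, 122.9]
orientation: [-0.173, 3.137, -0.0]
ft_force: [2.9, 0.0, -8.2]
width: 33.1
```

The force peaked and then reversed: the bars are snapping into the groove and drawing the jar down. I'll continue gently to the plate.

{"name": "send_rows", "arguments": {
  "rows": [
    [0,0,0.001,0,-1],
    [0,0,0.001,0,-1],
    [0,0,0,0,-1]
  ]
}}

```text
t: 40.2
ee_pos: [591.3, 252.0, 120.6]
orientation: [0.173, -3.135, 0.001]
ft_force: [1.8, 0.2, -11.4]
width: 33.1
```

{"name": "send_rows", "arguments": {
  "rows": [
    [0,0,0.001,0,-1],
    [0,0,0.001,0,-1],
    [0,0,0,0,-1]
  ]
}}

```text
t: 40.5
ee_pos: [591.3, 252.1, 119.4]
orientation: [0.173, -3.135, 0.0]
ft_force: [-0.3, 0.8, -6.3]
width: 32.7
```

{"name": "send_rows", "arguments": {
  "rows": [
    [0,0,0.001,0,-1],
    [0,0,0.001,0,-1],
    [0,0,0,0,-1]
  ]
}}

```text
t: 40.8
ee_pos: [592.3, 252.3, 118.2]
orientation: [-0.173, 3.136, 0.0]
ft_force: [-0.4, 1.1, -1.6]
width: 33.4
```

{"name": "send_rows", "arguments": {
  "rows": [
    [0,0,0.0005,0,-1],
    [0,0,0.0005,0,-1],
    [0,0,0,0,-1]
  ]
}}

```text
t: 41.1
ee_pos: [592.4, 252.3, 117.7]
orientation: [-0.173, 3.136, 0.001]
ft_force: [-0.9, -1.3, 5.2]
width: 32.7
```

{"name": "send_rows", "arguments": {
  "rows": [
    [0,0,0.0005,0,-1],
    [0,0,0.0005,0,-1],
    [0,0,0,0,-1]
  ]
}}

```text
t: 41.4
ee_pos: [592.5, 252.3, 117.6]
orientation: [-0.173, 3.135, 0.001]
ft_force: [-3.0, -2.6, 12.3]
width: 33.2
```

The reaction rises with no further descent, so the jar is seated on the plate. I'll ease the press and release.

{"name": "send_rows", "arguments": {
  "rows": [
    [0,0,-0.001,0,-1],
    [0,0,0,0,-1],
    [0,0,0,0,0.3],
    [0,0,0,0,0.3],
    [0,0,0,0,0.3]
  ]
}}

```text
t: 41.9
ee_pos: [591.7, 252.2, 116.4]
orientation: [0.173, -3.136, 0.0]
ft_force: [0.9, 0.5, -0.5]
width: 53.7
```

{"name": "send_rows", "arguments": {
  "rows": [
    [0,0,0,0,0.3],
    [0,0,0,0,0.3],
    [0,0,-0.01,0,0.3],
    [0,0,-0.02,0,0.3],
    [0,0,-0.03,0,0.3]
  ]
}}

```text
t: 42.4
ee_pos: [591.0, 251.8, 176.4]
orientation: [0.173, -3.134, 0.002]
ft_force: [-0.9, -0.1, 0.7]
width: 57.1
```

{"name": "send_rows", "arguments": {
  "rows": [
    [0,0,-0.04,0,0.3],
    [0,0,-0.03,0,0.3],
    [0,0,0,0,0.3],
    [0,0,0,0,0.3]
  ]
}}

```text
t: 42.8
ee_pos: [592.0, 252.3, 247.8]
orientation: [-0.173, 3.135, 0.001]
ft_force: [0.6, 0.5, -0.8]
width: 57.2
```

```bash
python3 -c "
from h import *
d=snap('wrist','w19');print(state())
P=pts(d,np.ones((400,640),bool));s=(np.hypot(P[:,0]-592,P[:,1]-252)<35)&(P[:,2]>55)&(P[:,2]<120);Q=P[s].astype(np.float32)
z=np.median(Q[:,2]);T=np.ascontiguousarray(Q[abs(Q[:,2]-z)<4][:,:2]);print(z,cv2.minEnclosingCircle(T))
s=snap('side','s19');cv2.imwrite('pics/s19z.png',cv2.resize(s['color'][130:310,190:410],None,fx=3.3,fy=3.3,interpolation=cv2.INTER_CUBIC))"
```

```text
(array([591.40908536, 251.9818713 , 246.46939432]), np.float64(-173.6862666433036), {'t': 42.85, 'qpos': array([ 3.84271788e-01,  5.13102064e-01,  1.62758256e+00, -2.39185785e-05,
        1.00145656e+00, -1.29670712e+00]), 'qvel': array([ 8.68544183e-05,  2.74331810e-02,  1.34952256e-02, -6.08304383e-05,
       -8.04339774e-04,  9.76650053e-05]), 'joint_torque': array([ 4.24529469e-03, -5.96606648e+01, -2.65039176e+01,  4.98702939e-03,
        4.93244617e-02,  1.33773606e-04]), 'ee_pos': array([591.40908536, 251.9818713 , 246.46939432]), 'orientation': array([ 1.72978860e-01, -3.13631349e+00,  3.08426538e-04]), 'ft_force': array([-0.00400708,  0.6306723 ,  0.35666779]), 'moment': array([ 0.01976235, -0.09132855,  0.00824793]), 'width': 57.063555698568784})
71.308044 ((593.490234375, 252.86602783203125), 17.634363174438477)
```

View pics/s19z.png

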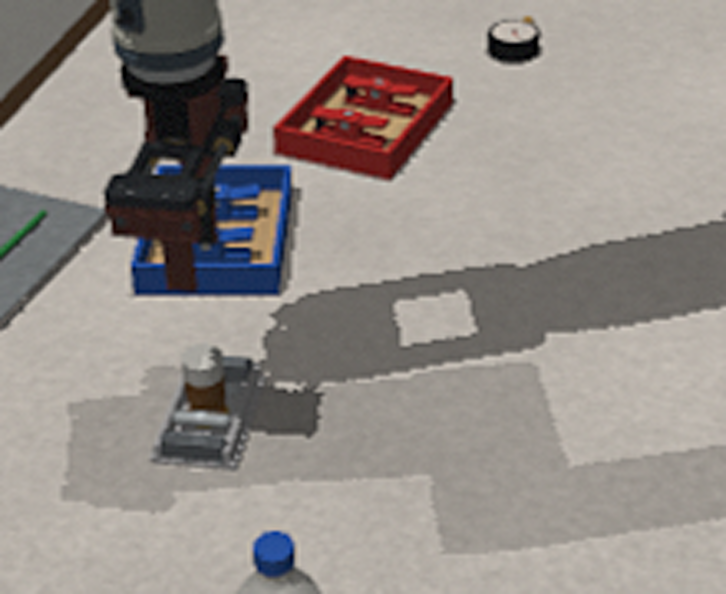

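View pics/w19.png

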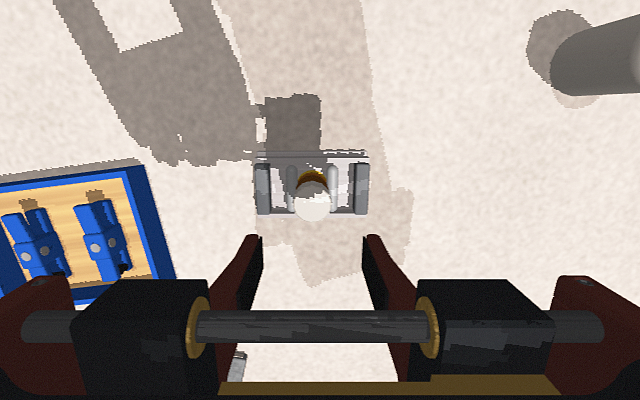

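The side view shows both trays filled flat and the jar upright in the clip, with the gauge and bottle untouched. The cap top reads 71.3 mm against 65.35 mm on the bench, a rise of 6 mm, so it's on the plate. I'll hand in.

```bash
python3 -c "
from workcell import ctrl;print(ctrl.close_job())"
```

```text
the job is handed in; nothing more can be done
None
```

The bench is cleared and the job was handed in at about 43 s of the 134 s. I laid the two red clamps first, then the two blue, and pressed the amber jar into the clip last.

- **Clamps:** After each release, the wrist camera showed the clamp flat beside its fellow. Their tops were at about 40 mm, which is 6 mm of floor plus 34 mm of clamp. Each was within about 2 mm and 1° of where I aimed it.
- **Jar:** The push peaked at about 5 N in the readings. The force then reversed to -11 N as the bars snapped into the groove, and I pressed to 12 N with no further descent. After release the cap top measured 71.3 mm, against 65.35 mm on the bench. That is the 6 mm plate, so the jar is standing on it, upright and centred in the clip.
- **Bystanders:** I never approached the wash bottle or the pressure gauge. Both look in place in the last pictures, but I did not measure their positions again.
- **Disagreements:**
  - The two-view measurement of the jar's height gave 61 mm because the arm was still moving in one picture; the depth readings gave 65 mm, so I used those.
  - The measured tool position wandered by 1 to 4 mm after each move, so I waited for it to settle and corrected before each contact.

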